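Test carbon-brush holders for seized brushes and sort out the bad ones

TASK

Test the four carbon-brush holders that stand in the sloping rack under the shelf: going from left to right, push each brush gently all the way into its holder and let it go. A good brush springs out again, and its holder stays in its pocket; every holder whose brush stays in has to be taken out and stood upright, brush end up, in the steel tray. Leave the other things alone.

Things in the scene. Friction and masses are not known exactly. Their poses are not given: they have to be found in the camera images.
- rack: fixed sheet-steel rack, 310 mm wide (its y), 140 mm deep, turned a little about the vertical. Origin: centre of its underside; -x is its front, towards the robot, +y the left as the robot sees it. On it a light-wood block slopes at 30 degrees: the outward normal of its face is n = (-0.5, 0, 0.866) in the rack's frame. Four pockets, 26 x 30 mm, 20 mm deep, are sunk square into that face, 78 mm apart
- shelf_edge (a point): middle of the lower front edge of the rack's flat steel shelf, 242 mm above the worktop; the shelf runs from here back (rack +x) over the whole width, with a lip up to 256 mm and a reel, a bottle and a roll of tape on it (up to 320 mm). It covers pockets and holders: a tool pointing straight down cannot get at them, one that leans back along n passes in front of the shelf
- pocket_1 (a point): middle of the mouth of the far left pocket, in the sloping wooden face (pocket floor is 20 mm deeper along -n)
- pocket_2 (a point): middle of the mouth of the second from the left pocket, in the sloping wooden face (pocket floor is 20 mm deeper along -n)
- pocket_3 (a point): middle of the mouth of the third from the left pocket, in the sloping wooden face (pocket floor is 20 mm deeper along -n)
- pocket_4 (a point): middle of the mouth of the far right pocket, in the sloping wooden face (pocket floor is 20 mm deeper along -n)
- holder_a: carbon-brush holder, black block 24 (x) x 28 (y) x 46 (z) mm with brass mouth, about 140 g; the four look alike and stand in the pockets in any order. Origin: centre of its flat bottom end; +z points to the brush end (along n while in the rack), y along the row. 26 mm of the block stands out of the pocket: grip it across the 28 mm (y faces) and draw it out along n. A terminal screw is on its -x face
- holder_b: carbon-brush holder, black block 24 (x) x 28 (y) x 46 (z) mm with brass mouth, about 140 g; the four look alike and stand in the pockets in any order. Origin: centre of its flat bottom end; +z points to the brush end (along n while in the rack), y along the row. 26 mm of the block stands out of the pocket: grip it across the 28 mm (y faces) and draw it out along n. A terminal screw is on its -x face
- holder_c: carbon-brush holder, black block 24 (x) x 28 (y) x 46 (z) mm with brass mouth, about 140 g; the four look alike and stand in the pockets in any order. Origin: centre of its flat bottom end; +z points to the brush end (along n while in the rack), y along the row. 26 mm of the block stands out of the pocket: grip it across the 28 mm (y faces) and draw it out along n. A terminal screw is on its -x face
- holder_d: carbon-brush holder, black block 24 (x) x 28 (y) x 46 (z) mm with brass mouth, about 140 g; the four look alike and stand in the pockets in any order. Origin: centre of its flat bottom end; +z points to the brush end (along n while in the rack), y along the row. 26 mm of the block stands out of the pocket: grip it across the 28 mm (y faces) and draw it out along n. A terminal screw is on its -x face
- brush_a (a joint): how far holder_a's dark brush is pushed in, along the holder's -z, in m: 0 = out (its 11 x 16 mm end face 62 mm from the holder's origin along +z), 0.010 = fully in, at its stop (face at 52 mm). Good: a spring (3 N, 5.5 N when fully in) pushes it out again. Faulty: it takes about 5 N and stays where it was pushed. They look alike until pushed; any may be faulty
- brush_b (a joint): how far holder_b's dark brush is pushed in, along the holder's -z, in m: 0 = out (its 11 x 16 mm end face 62 mm from the holder's origin along +z), 0.010 = fully in, at its stop (face at 52 mm). Good: a spring (3 N, 5.5 N when fully in) pushes it out again. Faulty: it takes about 5 N and stays where it was pushed. They look alike until pushed; any may be faulty
- brush_c (a joint): how far holder_c's dark brush is pushed in, along the holder's -z, in m: 0 = out (its 11 x 16 mm end face 62 mm from the holder's origin along +z), 0.010 = fully in, at its stop (face at 52 mm). Good: a spring (3 N, 5.5 N when fully in) pushes it out again. Faulty: it takes about 5 N and stays where it was pushed. They look alike until pushed; any may be faulty
- brush_d (a joint): how far holder_d's dark brush is pushed in, along the holder's -z, in m: 0 = out (its 11 x 16 mm end face 62 mm from the holder's origin along +z), 0.010 = fully in, at its stop (face at 52 mm). Good: a spring (3 N, 5.5 N when fully in) pushes it out again. Faulty: it takes about 5 N and stays where it was pushed. They look alike until pushed; any may be faulty
- tray: fixed open steel tray, 190 (x) x 130 (y) mm outside, walls 3 mm thick and 18 mm high, inner floor 3 mm above its underside, empty. Origin: centre of its underside. It lies on the worktop to the left of the rack, turned a little
- rotor: bystander, not part of the job: small steel rotor on its shaft, 41 x 115 x 41 mm, lying on the worktop in front of the robot. Origin: its underside centre
- end_cap: bystander, not part of the job: round cast motor end cap, 58 mm across, 16 mm high. Origin: its underside centre
- bearing: bystander, not part of the job: ball bearing, 26 mm across, 8 mm high. Origin: its underside centre

How it is judged (in metres and radians):
On the way, in this order (a step that is already met when the one before it is completed fails the run):
1. the brush of the holder in the far left pocket is pushed right in (9 mm or more of 10) while the holder is in its pocket (((value of joint brush_a above 0.009 m and y of holder_a in the frame of rack between 0.087 and 0.147 m and distance between holder_a and pocket_1 below 0.026 m) or (value of joint brush_b above 0.009 m and y of holder_b in the frame of rack between 0.087 and 0.147 m and distance between holder_b and pocket_1 below 0.026 m) or (value of joint brush_c above 0.009 m and y of holder_c in the frame of rack between 0.087 and 0.147 m and distance between holder_c and pocket_1 below 0.026 m) or (value of joint brush_d above 0.009 m and y of holder_d in the frame of rack between 0.087 and 0.147 m and distance between holder_d and pocket_1 below 0.026 m))), for 0.1 s.
2. the brush of the holder in the second from the left pocket is pushed right in (9 mm or more of 10) while the holder is in its pocket (((value of joint brush_a above 0.009 m and y of holder_a in the frame of rack between 0.009 and 0.069 m and distance between holder_a and pocket_2 below 0.026 m) or (value of joint brush_b above 0.009 m and y of holder_b in the frame of rack between 0.009 and 0.069 m and distance between holder_b and pocket_2 below 0.026 m) or (value of joint brush_c above 0.009 m and y of holder_c in the frame of rack between 0.009 and 0.069 m and distance between holder_c and pocket_2 below 0.026 m) or (value of joint brush_d above 0.009 m and y of holder_d in the frame of rack between 0.009 and 0.069 m and distance between holder_d and pocket_2 below 0.026 m))), for 0.1 s.
3. the brush of the holder in the third from the left pocket is pushed right in (9 mm or more of 10) while the holder is in its pocket (((value of joint brush_a above 0.009 m and y of holder_a in the frame of rack between -0.069 and -0.009 m and distance between holder_a and pocket_3 below 0.026 m) or (value of joint brush_b above 0.009 m and y of holder_b in the frame of rack between -0.069 and -0.009 m and distance between holder_b and pocket_3 below 0.026 m) or (value of joint brush_c above 0.009 m and y of holder_c in the frame of rack between -0.069 and -0.009 m and distance between holder_c and pocket_3 below 0.026 m) or (value of joint brush_d above 0.009 m and y of holder_d in the frame of rack between -0.069 and -0.009 m and distance between holder_d and pocket_3 below 0.026 m))), for 0.1 s.
4. the brush of the holder in the far right pocket is pushed right in (9 mm or more of 10) while the holder is in its pocket (((value of joint brush_a above 0.009 m and y of holder_a in the frame of rack between -0.147 and -0.087 m and distance between holder_a and pocket_4 below 0.026 m) or (value of joint brush_b above 0.009 m and y of holder_b in the frame of rack between -0.147 and -0.087 m and distance between holder_b and pocket_4 below 0.026 m) or (value of joint brush_c above 0.009 m and y of holder_c in the frame of rack between -0.147 and -0.087 m and distance between holder_c and pocket_4 below 0.026 m) or (value of joint brush_d above 0.009 m and y of holder_d in the frame of rack between -0.147 and -0.087 m and distance between holder_d and pocket_4 below 0.026 m))), for 0.1 s.
At the end, for the whole second after the job is handed in: Every holder whose brush stays in stands upright (within about 11 degrees) and at rest on the floor of the tray, with its brush still in (7 mm or more); every holder whose brush springs out is in its own pocket (within 8 mm of where it stood) with its brush out (pushed in by less than 3 mm) (((distance of holder_a from where it was at the start of the episode below 0.008 m and value of joint brush_a below 0.003 m) or (x of holder_a in the frame of tray between -0.09 and 0.09 m and y of holder_a in the frame of tray between -0.06 and 0.06 m and z of holder_a in the frame of tray below 0.008 m and angle between holder_a's own z axis and vertical below 0.2 rad and linear speed of holder_a below 0.02 m/s and value of joint brush_a above 0.007 m)) and ((distance of holder_b from where it was at the start of the episode below 0.008 m and value of joint brush_b below 0.003 m) or (x of holder_b in the frame of tray between -0.09 and 0.09 m and y of holder_b in the frame of tray between -0.06 and 0.06 m and z of holder_b in the frame of tray below 0.008 m and angle between holder_b's own z axis and vertical below 0.2 rad and linear speed of holder_b below 0.02 m/s and value of joint brush_b above 0.007 m)) and ((distance of holder_c from where it was at the start of the episode below 0.008 m and value of joint brush_c below 0.003 m) or (x of holder_c in the frame of tray between -0.09 and 0.09 m and y of holder_c in the frame of tray between -0.06 and 0.06 m and z of holder_c in the frame of tray below 0.008 m and angle between holder_c's own z axis and vertical below 0.2 rad and linear speed of holder_c below 0.02 m/s and value of joint brush_c above 0.007 m)) and ((distance of holder_d from where it was at the start of the episode below 0.008 m and value of joint brush_d below 0.003 m) or (x of holder_d in the frame of tray between -0.09 and 0.09 m and y of holder_d in the frame of tray between -0.06 and 0.06 m and z of holder_d in the frame of tray below 0.008 m and angle between holder_d's own z axis and vertical below 0.2 rad and linear speed of holder_d below 0.02 m/s and value of joint brush_d above 0.007 m))); the robot touches nothing.
It fails at once if a holder is forced against the rack with more than 80 N (contact force between any of holder_a, holder_b, holder_c, holder_d and rack above 80 N).
It fails at once if a bystander is moved by more than 30 mm (distance of any of rotor, end_cap, bearing from where it was at the start of the episode above 0.03 m).
It also fails if it takes over 72 s, if anything falls off the work surface, if the arm or the gripper's body presses on something with over 40 N, if the wrist force passes 120 N, or if a joint passes its speed limit or range.

ROBOT

A 6-joint arm with a two-finger parallel gripper is mounted at the origin on a cart in front of the work surface, level with it; the furniture and walls round the work are solid. World frame = base frame: x ahead of the robot, y to its left, z up, the work surface at z = 0. Lengths are in m, angles in degrees, forces in N, time in s.
With the tool pointing down it reaches from about 0.4 to 0.825 m from the base axis. Payload 7 kg.
Tool frame: the origin (TCP) lies at the very end of the fingers, on their centre line; the grasp point (between the pads) lies 19 mm behind it (tcp_to_grasp is the distance from the TCP to the grasp point, in m); z points along the fingers, y is the line along which they close (so a half turn about z gives the same grasp; the last joint's range is limited). The gripper opens to 88 mm and grips with 3 to 60 N. Pads are 19 mm wide; open, the fingers measure 130 mm over their backs; the gripper's body (78 mm by 193 mm) begins 47 mm behind the grasp point.
Start: joints at [-46.748, 20.546, 0.682, 0, -70.136, -16.507], TCP at [0.304, -0.603, 0.227] pointing down, gripper open.
Joint ranges: [-176.03, 176.03], [-82.01, 121.73], [-58.28, 71.71], [-173.87, 95.51], [-174.79, -0.11], [-173.66, 173.66]. Speed limits (degrees/s): [136.94, 136.94, 172.46, 180, 180, 180].

INTERFACE

Orientations are given as [roll, pitch, yaw] about the fixed x, y, z axes, in that order (R = Rz(yaw) Ry(pitch) Rx(roll)).
In Python, from plant import get_state, capture, close_job, tcp_to_grasp gives the robot as it stands.
- The arm moves only by the tool apply_moves, never from a script. Its argument "targets" is a list of rows, each a list of 7 numbers: the opening, from 0 (shut) to 1 (fully open), then the shift along the tool's x, y, z normalised to -1 to 1, where 1 is 1000 mm, then the turn, a rotation vector about the tool's x, y, z normalised to -1 to 1, where 1 is 90 degrees. In form: [[claw, tx, ty, tz, ax, ay, az], ...]. A call has 1 to 20 rows; each row shifts and turns the commanded pose from where the row before left it, along the tool's axes as they then stand; what a row does not reach is not made up. A row lasts 1/12 s, in which the tool goes at most 41.7 mm and 7.16 degrees, less where a joint would pass 70% of its speed; a pose out of reach is approached as far as the arm can. A call with a number of a shift or a turn outside -1 to 1 is refused whole. A call with a gripper value outside its range is refused whole. The fingers move at their own pace and stop on an object; "newtons" is the grip in N (left out, the last holds). Time passes only in rows, so rows that do not move let the fingers close. It gives the time, the measured TCP pose, the force, the opening and the grip force at its end, in the units of the state.
- get_state(): the state, without advancing time (a new reading comes with each control period).
- capture(name): name is "side" or "top"; returns a dict with "frame" (400x640x3 uint8, red, green, blue), "range_z" (400x640 float32, m along the optical axis (not along the pixel's ray), 0 where there is no reading), "camera_matrix" (3x3 intrinsics, pixels), "T" (4x4, takes a point from camera to world coordinates). Camera axes: x right, y down, z forward; pixel columns grow to the right and rows downward; lengths in m; the calibration is good to about 2 mm. A picture is of the moment at which its call begins.
- close_job(): hands the job in; it is judged then, once.
The state is a dict: "time_s": time; "joints": joint angles; "qd": joint speeds; "joint_torque": joint torques, N m; "tcp_pos": TCP position; "eef_rot": TCP orientation; "contact_force": force on the tool from outside, world axes, zero at the start; "moment": the same for the moment, N m; "gripper_width": finger opening in m; "gripper_force": force on a finger pad.
Only numpy, scipy, OpenCV 4.12 (cv2) and the standard library are available. Lean on these libraries where they do the work, as an engineer would, in place of code of your own. Each camera call takes 0.05 s, during which the arm holds its last target. There are 200 camera calls.

## Working session

There is one attempt and no reset: what is moved stays moved. The work goes in short steps, Python scripts to look and compute and a tool call to move; the robot and the scene stay as the last step left them, time stands still between calls to the robot, and variables do not carry over. Pictures are saved under pics/ and viewed, at most 10 in all, crops included, and the job is handed in when it is done.

Besides the shell and the picture viewer there is one more tool, called after ">>>" by a JSON object that holds its "fn" and its "kwargs". apply_moves: Moves the arm, as the interface text tells. Scaled input: -1 to 1 covers 1000 mm each way for a shift and 90 degrees each way for a turn. Its arguments: {"type":"object","properties":{"targets":{"type":"array","items":{"type":"array","items":{"type":"number"}}},"newtons":{"type":"number"}},"required":["targets"]}

```bash
ls; mkdir -p pics
python3 - <<'E'
from plant import *
import cv2,numpy as np
print(get_state(), tcp_to_grasp)
for n in("side","top"):
    c=capture(n); np.savez(f"pics/{n}0.npz",**c); cv2.imwrite(f"pics/{n}0.png",c["frame"][:,:,::-1])
    print(n,c["camera_matrix"].tolist(),c["T"].round(4).tolist())
E
```

```text
pics
{'time_s': 0.0, 'joints': array([-4.67487569e+01,  2.05928027e+01,  6.32489210e-01, -1.75243467e-02,
       -7.01350902e+01, -1.65069547e+01]), 'qd': array([ 0.07223982,  0.06711806,  0.07336639, -0.03665484,  0.08347629,
        0.02685908]), 'joint_torque': array([ 9.66837142e-04, -5.82712913e+01,  2.93053293e+01,  6.99707419e+00,
        6.81172955e-03, -1.35781906e-04]), 'tcp_pos': array([ 0.30349783, -0.60237371,  0.22560565]), 'eef_rot': array([ 1.79903847e+02, -1.13146721e-02, -1.53261671e+02]), 'contact_force': array([ 0.22760857, -0.40915947,  0.66394144]), 'moment': array([-0.00353211, -0.03317518, -0.00222339]), 'gripper_force': 0.0, 'gripper_width': 0.08777484565940281} 0.0188
side [[372.15760650670114, 0.0, 316.2906401222304], [0.0, 372.15760650670114, 193.2937702384943], [0.0, 0.0, 1.0]] [[0.991, -0.0631, 0.1179, 0.4054], [-0.1338, -0.4755, 0.8695, -0.8041], [0.0012, -0.8774, -0.4797, 0.5625], [0.0, 0.0, 0.0, 1.0]]
top [[371.9288908275259, 0.0, 313.25456348536534], [0.0, 371.9288908275259, 196.2309771919809], [0.0, 0.0, 1.0]] [[-0.0118, -0.9844, 0.1754, 0.3308], [-0.9999, 0.013, 0.0059, -0.0412], [-0.0081, -0.1754, -0.9845, 1.1553], [0.0, 0.0, 0.0, 1.0]]
```

View pics/top0.png

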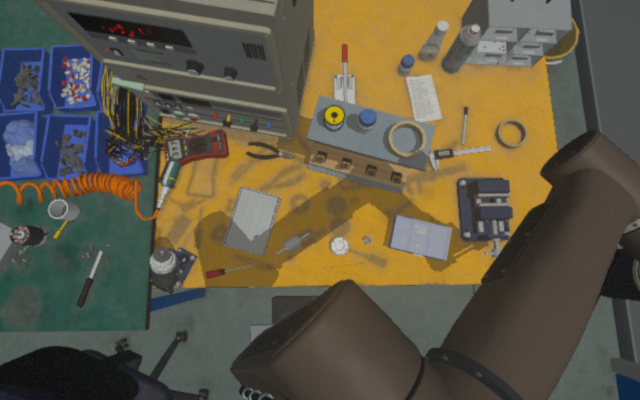

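View pics/side0.png

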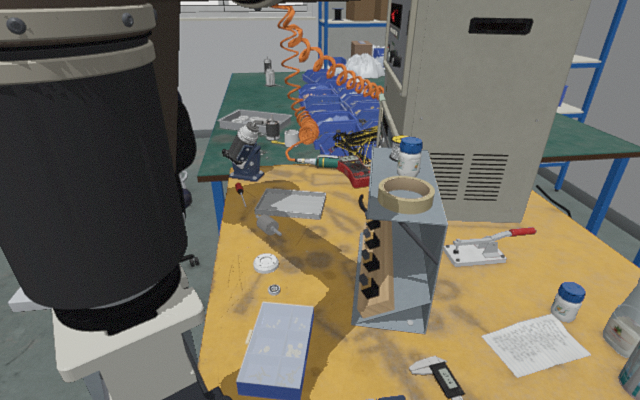

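The top view shows the shelf around (370,125), the four holders near (319,158), (346,163), (371,171), (396,178), and the tray near (252,220). The side view confirms the holders in a column at (372,225)–(375,292).

```bash
cat > h.py <<'E'
import numpy as np,cv2
def world(c):
    K=c["camera_matrix"];T=c["T"];Z=c["range_z"];v,u=np.mgrid[:Z.shape[0],:Z.shape[1]]
    P=np.stack([(u-K[0,2])/K[0,0]*Z,(v-K[1,2])/K[1,1]*Z,Z],-1)
    return P@T[:3,:3].T+T[:3,3]
E
python3 - <<'E'
import numpy as np,cv2
from h import *
c=np.load("pics/top0.npz");W=world(c);f=c["frame"]
d=np.load("pics/side0.npz");WS=world(d)
a=cv2.resize(f[130:200,290:420],None,fx=6,fy=6,interpolation=cv2.INTER_CUBIC)
b=cv2.resize(d["frame"][210:310,345:405],None,fx=4.2,fy=4.2,interpolation=cv2.INTER_CUBIC)
o=np.zeros((420,800,3),np.uint8);o[:,:]=0
a=a[:420,:780]; cv2.imwrite("pics/crop_top.png",a[:,:,::-1])
cv2.imwrite("pics/crop_side.png",cv2.resize(d["frame"][205:315,340:410],None,fx=5,fy=5,interpolation=cv2.INTER_CUBIC)[:,:,::-1])
for p in [(319,158),(346,163),(371,171),(396,178),(330,120),(400,165),(340,175)]:
    print(p,W[p[1],p[0]].round(3))
# shelf plane
m=(abs(W[...,2]-.245)<.02)&(W[...,0]>.3); m[:90]=0;m[200:]=0;m[:,:295]=0;m[:,440:]=0
pts=W[m];r=cv2.minAreaRect(pts[:,:2].astype(np.float32));print("shelf",r,np.median(pts[:,2]),cv2.boxPoints(r).round(3).tolist())
# tray
hsv=cv2.cvtColor(f,cv2.COLOR_RGB2HSV)
m=(hsv[...,1]<70)&(W[...,2]<.035)&(W[...,2]>-.01);m[:180]=0;m[256:]=0;m[:,:215]=0;m[:,290:]=0
n,l,s,ce=cv2.connectedComponentsWithStats(m.astype(np.uint8))
i=1+np.argmax(s[1:,4]);pts=W[l==i];r=cv2.minAreaRect(pts[:,:2].astype(np.float32));print("tray",s[i],r,np.percentile(pts[:,2],[2,50,98]),cv2.boxPoints(r).round(3).tolist())
print("table z",np.median(W[230:250,300:320,2]))
E
```

```text
(319, 158) [ 0.636 -0.053  0.09 ]
(346, 163) [ 0.622 -0.134  0.08 ]
(371, 171) [ 0.596 -0.207  0.082]
(396, 178) [ 0.573 -0.279  0.085]
(330, 120) [ 0.675 -0.079  0.288]
(400, 165) [ 0.621 -0.3    0.053]
(340, 175) [ 0.602 -0.12   0.009]
shelf ((0.6676431894302368, -0.15225006639957428), (0.3790169358253479, 0.13025020062923431), 72.89383697509766) 0.2457195028491022 [[0.550000011920929, -0.3140000104904175], [0.6740000247955322, -0.3529999852180481], [0.7860000133514404, 0.009999999776482582], [0.6610000133514404, 0.04800000041723251]]
tray [ 223  187   58   69 2589] ((0.4633984863758087, 0.1583426147699356), (0.1367165595293045, 0.1927471160888672), 73.75528717041016) [-0.00230491  0.00266602  0.01862806] [[0.35199999809265137, 0.11999999731779099], [0.5370000004768372, 0.06599999964237213], [0.574999988079071, 0.19699999690055847], [0.38999998569488525, 0.25099998712539673]]
table z -0.0008551389025280853
```

View pics/crop_top.png

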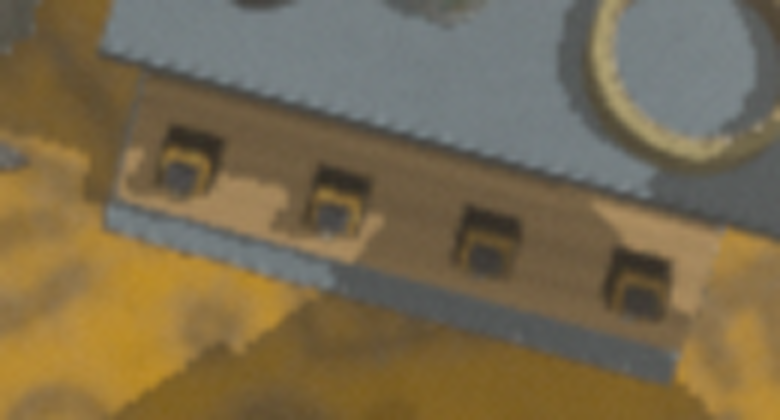

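View pics/crop_side.png

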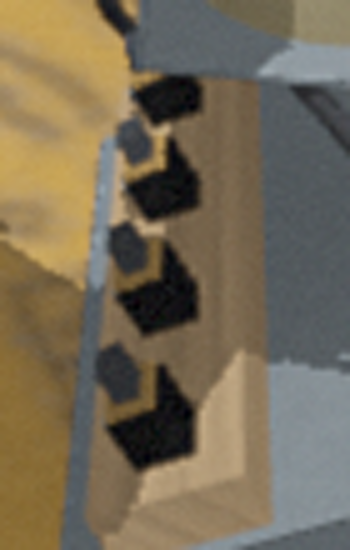

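```bash
cat >> h.py <<'E'
def ray(c,p):
    K=c["camera_matrix"];T=c["T"]
    d=T[:3,:3]@np.array([(p[0]-K[0,2])/K[0,0],(p[1]-K[1,2])/K[1,1],1]);return T[:3,3],d/np.linalg.norm(d)
def tri(r1,r2):
    (a,d),(b,e)=r1,r2
    s,t=np.linalg.lstsq(np.stack([d,-e],1),b-a,rcond=None)[0]
    return (a+s*d+b+t*e)/2,np.linalg.norm(a+s*d-b-t*e)
E
python3 - <<'E'
import numpy as np,cv2
from h import *
c=np.load("pics/top0.npz");d=np.load("pics/side0.npz");W=world(c);WS=world(d)
tp=[(320.3,159.7),(345.5,166.2),(371.3,172.8),(396.7,179.5)]
sp=[None,(366.6,233.4),(365.4,254.6),(364,279.6)]
X=[]
for i in range(4):
    u,v=map(round,tp[i]); print(i+1,"topdepth",np.median(W[v-1:v+2,u-1:u+2].reshape(-1,3),0).round(4),end=" ")
    if sp[i]:
        u,v=map(round,sp[i]);print("sidedepth",np.median(WS[v-1:v+2,u-1:u+2].reshape(-1,3),0).round(4))
        P,e=tri(ray(c,tp[i]),ray(d,sp[i]));X.append(P);print("   tri",P.round(4),e.round(4))
X=np.array(X);print("spacing",np.linalg.norm(np.diff(X,axis=0),axis=1),"yaw",-np.degrees(np.arctan2(X[0]-X[2],1)[0]), np.degrees(np.arctan2(-(X[0]-X[2])[0],(X[0]-X[2])[1])))
h=X[:,2].mean()
Q=np.array([ (lambda o,r:o+r*(h-o[2])/r[2])(*ray(c,p)) for p in tp]);print("planecast",Q.round(4).tolist(),np.linalg.norm(np.diff(Q,axis=0),axis=1))
k=np.polyfit(Q[:,1],Q[:,0],1);print("yaw",-np.degrees(np.arctan(k[0])))
# wood plane from side view right end and gaps, top view gaps
for nm,w,cc,box in(("top",W,c,(300,145,415,190)),("side",WS,d,(355,220,398,312))):
    hsv=cv2.cvtColor(cc["frame"],cv2.COLOR_RGB2HSV);m=np.zeros(hsv.shape[:2],bool);x0,y0,x1,y1=box
    m[y0:y1,x0:x1]=1
    m&=(hsv[...,0]>5)&(hsv[...,0]<22)&(hsv[...,1]<150)&(hsv[...,1]>40)&(hsv[...,2]>70)&(w[...,2]>.015)&(w[...,2]<.15)
    p=w[m]; 
    ya=np.radians(-17); R=np.array([[np.cos(ya),-np.sin(ya)],[np.sin(ya),np.cos(ya)]])
    q=p.copy();q[:,:2]=p[:,:2]@R
    t=.5*-q[:,0]+.866*q[:,2];print(nm,len(p),"n.p pct",np.percentile(t,[5,25,50,75,95]).round(4),"y",np.percentile(q[:,1],[1,99]).round(3),"z",np.percentile(q[:,2],[1,99]).round(3))
n=np.array([-.5*np.cos(ya),-.5*np.sin(ya),.866])
print("brush n.p",X@n,Q@n)
E
```

```text
1 topdepth [ 0.6294 -0.0561  0.0897] 2 topdepth [ 0.6097 -0.1323  0.0909] sidedepth [ 0.6097 -0.139   0.086 ]
   tri [ 0.6116 -0.1318  0.0802] 0.0006
3 topdepth [ 0.5877 -0.2051  0.09  ] sidedepth [ 0.5867 -0.2135  0.0855]
   tri [ 0.5898 -0.2075  0.0812] 0.0013
4 topdepth [ 0.565  -0.2809  0.0882] sidedepth [ 0.5657 -0.2881  0.0869]
   tri [ 0.5683 -0.2815  0.0816] 0.0014
spacing [0.07878707 0.07704555] yaw -2.4799092369097853 -16.13718999172904
planecast [[0.6328, -0.0572, 0.081], [0.6118, -0.1318, 0.081], [0.5905, -0.2077, 0.081], [0.5692, -0.2818, 0.081]] [0.07755041 0.07876286 0.07710122]
yaw -15.792649474650528
top 1985 n.p pct [-0.2823 -0.276  -0.2742 -0.2723 -0.2475] y [-0.133  0.164] z [0.035 0.088]
side 2170 n.p pct [-0.2957 -0.28   -0.2762 -0.2754 -0.2494] y [-0.137  0.143] z [0.036 0.08 ]
brush n.p [-0.24228892 -0.24200491 -0.24225975] [-0.24078195 -0.24163191 -0.24257621 -0.24320209]
```

```bash
cat >> h.py <<'E'
from scipy.spatial.transform import Rotation as Ro
from plant import get_state
YAW=-16.0
RK=Ro.from_euler('z',YAW,degrees=True).as_matrix()
n=RK@np.array([-.5,0,.866]);ey=RK[:,1]
B=np.array([[.6300,-.0561,.0885]]+[[0,0,0]]*3)   # brush faces
for i in range(1,4): B[i]=B[0]-.078*i*ey
RT=np.stack([np.cross(ey,-n),ey,-n],1)   # tool leaning along n
def pose():
    s=get_state();return s["tcp_pos"],Ro.from_euler('xyz',s["eef_rot"],degrees=True).as_matrix()
def rel(P,R=None):
    p,r=pose();R=r if R is None else R
    w=Ro.from_matrix(r.T@R).as_rotvec()
    print("shift mm (tool)",(r.T@(np.array(P)-p)*1e3).round(1),"turn deg",np.degrees(w).round(2),"norm /90",(w/np.radians(90)).round(4)); return r.T@(np.array(P)-p)
E
python3 - <<'E'
from h import *
print(B.round(4))
rel(pose()[0],RT)
p=pose()[0]
for h in (.1,.08):
  T=B[0]+h*n; print(T.round(3),"after turn, tool-axes shift mm",(RT.T@(T-p)*1e3).round(1))
E
```

```text
[[ 0.63   -0.0561  0.0885]
 [ 0.6085 -0.1311  0.0885]
 [ 0.587  -0.2061  0.0885]
 [ 0.5655 -0.281   0.0885]]
shift mm (tool) [0. 0. 0.] turn deg [ 11.26 -28.62  41.72] norm /90 [ 0.1251 -0.318   0.4636]
[ 0.582 -0.042  0.175] after turn, tool-axes shift mm [-72.7 615.1 100.5]
[ 0.592 -0.045  0.158] after turn, tool-axes shift mm [-72.7 615.1 120.5]
```

>>> {"fn": "apply_moves", "kwargs": {"targets": [[0,0,0,0,0.0125,-0.0318,0.0464],[0,0,0,0,0.0125,-0.0318,0.0464],[0,0,0,0,0.0125,-0.0318,0.0464],[0,0,0,0,0.0125,-0.0318,0.0464],[0,0,0,0,0.0125,-0.0318,0.0464],[0,0,0,0,0.0125,-0.0318,0.0464],[0,0,0,0,0.0125,-0.0318,0.0464],[0,0,0,0,0.0125,-0.0318,0.0464],[0,0,0,0,0.0125,-0.0318,0.0464],[0,0,0,0,0.0125,-0.0318,0.0464],[0,0,0,0,0,0,0]], "newtons": 20}}

```text
time_s: 1.02
tcp_pos: [0.3025, -0.6017, 0.2258]
eef_rot: [179.9, 30.2, 163.6]
contact_force: [0.0, 0.4, -0.7]
gripper_width: 0.0199
gripper_force: 0.0
```

>>> {"fn": "apply_moves", "kwargs": {"targets": [[0,0,0.03,0,0,0,0],[0,0,0.035,0,0,0,0],[0,0,0.035,0,0,0,0],[0,0,0.035,0,0,0,0],[0,0,0.035,0,0,0,0],[0,0,0.035,0,0,0,0],[0,0,0.035,0,0,0,0],[0,0,0.035,0,0,0,0],[0,0,0.035,0,0,0,0],[0,0,0.035,0,0,0,0],[0,0,0.035,0,0,0,0],[0,0,0.035,0,0,0,0],[0,0,0.035,0,0,0,0],[0,0,0.035,0,0,0,0],[0,0,0.035,0,0,0,0],[0,0,0.035,0,0,0,0],[0,0,0.035,0,0,0,0],[0,0,0.025,0,0,0,0],[0,0,0,0,0,0,0]]}}

```text
time_s: 2.6
tcp_pos: [0.4707, -0.0393, 0.234]
eef_rot: [-179.9, 29.3, 164.3]
contact_force: [0.2, -0.1, 0.3]
gripper_width: 0.0004
gripper_force: 0.0
```

Run:
```python
from h import *
for h in (.1,.03): rel(B[0]+h*n,RT)
print(get_state()["joints"].round(1),get_state()["contact_force"])
```

```text
shift mm (tool) [-65.2  27.3 104.2] turn deg [ 0.1  -0.65  0.29] norm /90 [ 0.0012 -0.0073  0.0032]
shift mm (tool) [-66.   27.1 174.2] turn deg [ 0.1  -0.65  0.29] norm /90 [ 0.0012 -0.0073  0.0032]
[  32.7  -17.3  -57.9   39.2  -35.5 -168. ] [ 0.18937793 -0.05963148  0.32865673]
```

>>> {"fn": "apply_moves", "kwargs": {"targets": [[0,-0.032,0,0.02,0,0,0],[0,-0.033,0,0.02,0,0,0],[0,0,0,0,0,0,0.05],[0,0,0,0,0,0,0.05],[0,0,0,0,0,0,0]]}}

```text
time_s: 3.02
tcp_pos: [0.5422, -0.0653, 0.2288]
eef_rot: [175.1, 28.8, 153.5]
contact_force: [0.6, -0.7, 0.2]
gripper_width: 0.0004
gripper_force: 0.0
```

Run:
```python
from h import *
rel(B[0]+.1*n,RT)
print(get_state()["joints"].round(1))
```

```text
shift mm (tool) [ 3.7 33.  62.3] turn deg [-0.23 -0.85 -9.2 ] norm /90 [-0.0025 -0.0094 -0.1022]
[  21.6   -7.9  -52.2   40.   -27.7 -169.7]
```

>>> {"fn": "apply_moves", "kwargs": {"targets": [[0,0,0,0,0,0,-0.07],[0,0,0,0,0,0,-0.07],[0,0,0,0,0,0,-0.07],[0,0,0,0,0,0,-0.07],[0,0,0,0,0,0,-0.07],[0,0,0,0,0,0,-0.07],[0,0,0,0,0,0,-0.07],[0,0,0,0,0,0,-0.07],[0,0,0,0,0,0,-0.07],[0,0,0,0,0,0,-0.07],[0,0,0,0,0,0,-0.07],[0,0,0,0,0,0,-0.07],[0,0,0,0,0,0,-0.07],[0,0,0,0,0,0,-0.07],[0,0,0,0,0,0,-0.07]]}}

```text
time_s: 4.27
tcp_pos: [0.5418, -0.0646, 0.23]
eef_rot: [-150.8, 1.9, -109.5]
contact_force: [-0.4, -0.2, 0.3]
gripper_width: 0.0005
gripper_force: 0.0
```

>>> {"fn": "apply_moves", "kwargs": {"targets": [[0,0,0,0,0,0,-0.07],[0,0,0,0,0,0,-0.07],[0,0,0,0,0,0,-0.07],[0,0,0,0,0,0,-0.07],[0,0,0,0,0,0,-0.07],[0,0,0,0,0,0,-0.07],[0,0,0,0,0,0,-0.07],[0,0,0,0,0,0,-0.07],[0,0,0,0,0,0,-0.07],[0,0,0,0,0,0,-0.07],[0,0,0,0,0,0,-0.07],[0,0,0,0,0,0,-0.07],[0,0,0,0,0,0,-0.07],[0,0,0,0,0,0,-0.07],[0,0,0,0,0,0,-0.07],[0,0,0,0,0,0,0]]}}

```text
time_s: 5.6
tcp_pos: [0.5418, -0.0646, 0.23]
eef_rot: [179.7, -29.3, -15.5]
contact_force: [-0.4, 0.1, 0.9]
gripper_width: 0.0007
gripper_force: 0.0
```

```bash
cat >> h.py <<'E'
RT=RT@np.diag([-1.,-1,1])   # tool y = -rack y, tool x = up/back
E
python3 - <<'E'
from h import *
rel(B[0]+.03*n,RT)
print(get_state()["joints"].round(1))
E
```

```text
shift mm (tool) [  2.7 -32.5 133.7] turn deg [0.01 0.74 0.44] norm /90 [0.0001 0.0082 0.0049]
[ 21.6  -8.1 -52.3  40.  -27.7  19.9]
```

>>> {"fn": "apply_moves", "kwargs": {"targets": [[0,0.003,-0.032,0,0,0.008,0.005],[0,0,0,0.035,0,0,0],[0,0,0,0.035,0,0,0],[0,0,0,0.035,0,0,0],[0,0,0,0.016,0,0,0],[0,0,0,0,0,0,0]]}}

```text
time_s: 6.1
tcp_pos: [0.6045, -0.0507, 0.1741]
eef_rot: [179.6, -31.3, -16.4]
contact_force: [0.6, -3.2, 0.4]
gripper_width: 0.0005
gripper_force: 0.0
```

Run:
```python
from h import *
from plant import capture
rel(B[0],RT)
print(get_state()["joints"].round(1),get_state()["contact_force"])
c=capture("top");d=capture("side")
a=cv2.resize(c["frame"][110:210,280:430],(600,400),interpolation=cv2.INTER_CUBIC)
b=cv2.resize(d["frame"][190:310,340:400],(200,400),interpolation=cv2.INTER_CUBIC)
cv2.imwrite("pics/p1.png",np.hstack([a,b])[:,:,::-1])
```

```text
shift mm (tool) [-22.3  -2.7  86.7] turn deg [ 0.66 -1.29 -0.39] norm /90 [ 0.0073 -0.0143 -0.0043]
[  2.7   1.6 -58.   86.3 -10.3 -12.8] [ 0.64802971 -3.22287529  0.41707718]
```

View pics/p1.png

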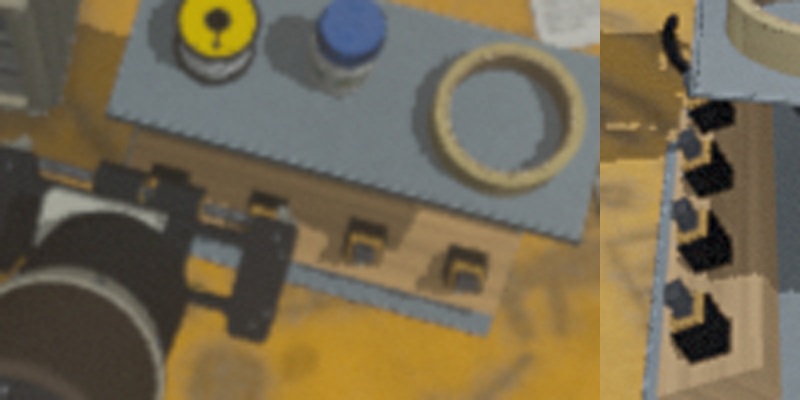

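The picture shows the gripper body beside pocket 1, nothing touched; the arm stopped at its joint-3 limit. I'll fit the arm's kinematics from recorded poses to find a feasible posture.

```bash
cat > kin.py <<'E'
import numpy as np
from scipy.spatial.transform import Rotation as Ro
from scipy.optimize import least_squares
D=[([-46.7488,20.5928,.6325,-.0175,-70.135,-16.507],[.3035,-.60237,.2256],[179.904,-.011,-153.262]),
([32.7,-17.3,-57.9,39.2,-35.5,-168],[.4707,-.0393,.234],[-179.9,29.3,164.3]),
([21.6,-7.9,-52.2,40,-27.7,-169.7],[.5422,-.0653,.2288],[175.1,28.8,153.5]),
([21.6,-8.1,-52.3,40,-27.7,19.9],[.5418,-.0646,.23],[179.7,-29.3,-15.5]),
([2.7,1.6,-58,86.3,-10.3,-12.8],[.6045,-.0507,.1741],[179.6,-31.3,-16.4])]
LO=np.array([-176.03,-82.01,-58.28,-173.87,-174.79,-173.66]);HI=np.array([176.03,121.73,71.71,95.51,-.11,173.66])
E=lambda a,x:Ro.from_euler(a,x,degrees=True).as_matrix()
def fk(q,p,s=1):
    a1,h,a2,a3,d4,w,t=p
    x=np.array([a1,0,h])+a2*np.array([np.sin(np.radians(q[1])),0,np.cos(np.radians(q[1]))])
    R=E('y',q[1]-q[2]);x=x+R@[d4,0,a3]
    R=R@E('x',s*q[3]);R=R@E('y',-q[4]);x=x+R@[t,w,0]
    # tool z = local x ; at j6=0 tool x = -y, tool y = z x x
    R=R@np.array([[0,0,1],[-1,0,0],[0,-1,0.]])@E('z',-q[5])
    Z=E('z',q[0]);return Z@x,Z@R
def fit(s):
    return least_squares(lambda p:np.concatenate([fk(q,p,s)[0]-np.array(x) for q,x,_ in D]),[0,.2,.5,0,.5,-.19,.3])
if __name__=="__main__":
    for s in(1,-1):
        r=fit(s);print(s,r.x.round(4),np.abs(r.fun).max().round(4))
        for q,x,e in D:print("  rot err deg",np.degrees(np.linalg.norm(Ro.from_matrix(fk(q,r.x,s)[1].T@E('xyz',e)).as_rotvec())).round(2),end='')
        print()
E
python3 kin.py
```

```text
1 [ 0.8193 -1.1564  0.4526  0.4545 -0.5202 -0.19   -0.3774] 0.0369
  rot err deg 0.04  rot err deg 78.32  rot err deg 79.99  rot err deg 80.04  rot err deg 172.66
-1 [ 1.000e-04  1.959e-01  6.024e-01  1.100e-03  4.628e-01 -1.920e-01
  3.772e-01] 0.0007
  rot err deg 0.0  rot err deg 0.12  rot err deg 0.1  rot err deg 0.06  rot err deg 0.12
```

```bash
cat >> kin.py <<'E'
PR=fit(-1).x
def ik(P,R,seed):
    f=lambda q:np.concatenate([(fk(q,PR,-1)[0]-P)*10,Ro.from_matrix(fk(q,PR,-1)[1].T@R).as_rotvec()])
    r=least_squares(f,np.clip(seed,LO+.2,HI-.05),bounds=(LO+.01,HI-.01),x_scale=50.);return r.x,np.abs(r.fun).max()
def iks(P,R,N=60,rng=np.random.default_rng(0)):
    S=[]
    for _ in range(N):
        q,e=ik(P,R,rng.uniform(np.maximum(LO,[-90,-50,-58,-170,-170,-170]),np.minimum(HI,[90,90,70,95,0,170])))
        if e<2e-3 and not any(np.abs(q-s).max()<2 for s in S):S.append(q)
    return S
E
python3 - <<'E'
from kin import *; from h import *
for i in (0,3):
  for fl in(1,-1):
    for h in(0,.1):
      for s in iks(B[i]+h*n,RT@np.diag([fl,fl,1.]),40): print(i+1,fl,h,s.round(1), "margin",np.minimum(s-LO,HI-s).min().round(1))
E
```

```text
1 1 0.1 [ 10.9  -0.3 -58.3  69.7 -13.9  -2.9] margin 0.0
4 1 0.1 [ -6.2  -0.5 -48.8  22.2 -13.   59.8] margin 9.4
4 -1 0.1 [  -6.2   -0.5  -48.8   22.2  -13.  -120.2] margin 9.4
```

```bash
cat > scan.py <<'E'
from kin import *; from h import *
from multiprocessing import Pool
def job(a):
    i,h,tilt,side,roll=a
    # tilt about ey, side lean about rack x, roll about tool z
    nn=RK@E('x',side)@np.array([-np.sin(np.radians(tilt)),0,np.cos(np.radians(tilt))])
    y=-ey+nn*(ey@nn);y/=np.linalg.norm(y);R=np.stack([np.cross(y,-nn),y,-nn],1)@E('z',roll)
    S=iks(B[i]+h*nn,R,40,np.random.default_rng(1));return a,S
if __name__=="__main__":
    A=[(i,h,t,sd,0) for i in(0,3) for h in(0,.06) for t in(15,20,25,30,37,45) for sd in(-12,0,12)]
    for a,S in Pool().map(job,A,chunksize=1):
        for s in S:print(a,s.round(0),"m",np.minimum(s-LO,HI-s).min().round(1))
E
nproc; time timeout 500 python3 scan.py
```

```text
4
(0, 0, 15, -12, 0) [ 21.  18. -38.  35. -33.  22.] m 20.0
(0, 0, 15, 0, 0) [ 17.  16. -35.  18. -28.  42.] m 23.4
(0, 0, 15, 12, 0) [ 10.  16. -26.  -8. -29.  72.] m 29.0
(0, 0, 20, -12, 0) [ 18.  16. -47.  53. -26.   6.] m 11.7
(0, 0, 20, 0, 0) [ 15.  14. -45.  38. -17.  24.] m 12.8
(0, 0, 20, 12, 0) [ 12.  14. -33.  -2. -19.  65.] m 19.2
(0, 0, 25, -12, 0) [ 10.  14. -54.  81. -21. -15.] m 4.6
(0, 0, 45, 0, 0) [ -20.   13.  -36. -139.   -4. -128.] m 4.2
(0, 0.06, 15, -12, 0) [ 24.  14. -34.  29. -42.  27.] m 24.1
(0, 0.06, 15, 0, 0) [ 18.  11. -32.  14. -36.  45.] m 26.6
(0, 0.06, 15, 12, 0) [ 10.  10. -25.  -7. -36.  71.] m 33.0
(0, 0.06, 20, -12, 0) [ 24.  11. -42.  40. -35.  15.] m 16.1
(0, 0.06, 20, 0, 0) [ 19.   8. -41.  26. -27.  33.] m 17.7
(0, 0.06, 20, 12, 0) [ 12.   8. -33.  -1. -26.  65.] m 25.7
(0, 0.06, 25, -12, 0) [ 21.   9. -50.  57. -29.  -0.] m 7.9
(0, 0.06, 25, 0, 0) [ 15.   6. -52.  50. -17.  12.] m 6.6
(0, 0.06, 25, 12, 0) [ 14.   6. -43.  12. -14.  52.] m 14.4
(0, 0.06, 30, -12, 0) [ 13.   7. -57.  82. -24. -19.] m 1.1
(3, 0, 15, -12, 0) [ -4.  15. -43.  39. 
[... 699 characters left out ...]
(3, 0.06, 15, 0, 0) [ -7.  11. -28.   4. -37.  78.] m 30.6
(3, 0.06, 15, 12, 0) [-18.  14. -17. -17. -46. 104.] m 41.8
(3, 0.06, 20, -12, 0) [ -2.   7. -47.  43. -24.  36.] m 10.8
(3, 0.06, 20, 0, 0) [ -6.   8. -34.   7. -28.  75.] m 24.4
(3, 0.06, 20, 12, 0) [-18.  11. -21. -19. -40. 107.] m 37.7
(3, 0.06, 25, -12, 0) [-14.   5. -57.  76. -12.  13.] m 1.3
(3, 0.06, 25, 0, 0) [ -6.   6. -41.  13. -18.  69.] m 17.0
(3, 0.06, 25, 12, 0) [-18.   9. -24. -22. -33. 111.] m 33.3
(3, 0.06, 30, 12, 0) [-19.   8. -27. -26. -28. 116.] m 27.4
(3, 0.06, 37, 12, 0) [-21.   6. -30. -37. -21. 130.] m 21.3
(3, 0.06, 45, 12, 0) [-30.   6. -29. -60. -21. 158.] m 15.2
real	0m43.706s
user	2m24.536s
sys	0m0.242s
```

```bash
cat > scan2.py <<'E'
from scan import *
def job2(a):
    i,d,t,sd=a
    nn=RK@E('x',sd)@np.array([-np.sin(np.radians(t)),0,np.cos(np.radians(t))])
    y=-ey+nn*(ey@nn);y/=np.linalg.norm(y);R=np.stack([np.cross(y,-nn),y,-nn],1)
    return a,iks(B[i]+d*n,R,24,np.random.default_rng(1))
if __name__=="__main__":
    c=np.load("pics/top0.npz");W=world(c)@RK   # rack-aligned coords
    b=RK.T@B.mean(0); 
    m=(W[...,2]>.235)&(W[...,2]<.262)&(abs(W[...,1]-b[1])<.12);m[:90]=0;m[190:]=0
    for y in(-.1,-.05,0,.05,.1):
        k=m&(abs(W[...,1]-b[1]-y)<.01);print("shelf front x rel brush",(np.percentile(W[k][:,0],[0,1,5])-b[0]).round(4),W[k][:,2].min().round(3),"z med",np.median(W[k][:,2]).round(3))
    A=[(i,d,t,sd) for i in(0,1,2,3) for d in(-.038,) for t in(20,22,24,26) for sd in(-8,-4,0,4)]
    for a,S in Pool().map(job2,A,chunksize=1):
        for s in S:
            mg=np.minimum(s-LO,HI-s).min()
            if mg>3:print(a,s.round(0),"m",mg.round(1))
E
timeout 500 python3 scan2.py
```

```text
shelf front x rel brush [-0.0029 -0.0022 -0.0011] 0.241 z med 0.246
shelf front x rel brush [-0.0018 -0.0016 -0.0005] 0.241 z med 0.246
shelf front x rel brush [-0.0013 -0.0008 -0.0002] 0.24 z med 0.245
shelf front x rel brush [-0.0008 -0.0004  0.0027] 0.24 z med 0.246
shelf front x rel brush [0.0001 0.0002 0.0011] 0.239 z med 0.246
(0, -0.038, 20, -8) [ 11.  19. -49.  64. -18.   1.] m 9.7
(0, -0.038, 20, -4) [  9.  18. -49.  63. -13.   3.] m 9.0
(0, -0.038, 20, 0) [  8.  17. -49.  60.  -9.   8.] m 8.8
(0, -0.038, 20, 4) [ 10.  18. -47.  42.  -8.  24.] m 8.0
(0, -0.038, 22, -8) [  6.  18. -52.  81. -15. -12.] m 6.6
(0, -0.038, 22, -4) [  0.  17. -53.  90. -10. -15.] m 5.6
(1, -0.038, 20, -8) [ -0.  17. -52.  75. -13.   1.] m 6.3
(1, -0.038, 20, -4) [ -2.  17. -52.  72.  -9.   5.] m 6.3
(1, -0.038, 20, 0) [  1.  17. -50.  56.  -7.  19.] m 6.8
(1, -0.038, 20, 4) [  7.  18. -41.  20. -12.  49.] m 11.8
(2, -0.038, 20, -8) [-13.  16. -53.  87.  -8.   1.] m 4.9
(2, -0.038, 20, -4) [-13.  16. -53.  78.  -5.   9.] m 4.9
(2, -0.038, 20, 0) [ -1.  17. -44.  29. -11.  47.] m 10.5
(2, -0.038, 20, 4) [ -1.  18. -35.   5. -17.  71.] m 16.4
(2, -0.038, 22, 4) [ -1.  17. -39.  10. -11.  66.] m 11.4
(3, -0.038, 20, -4) [-12.  17. -48.  48.  -7.  38.] m 7.0
(3, -0.038, 20, 0) [ -7.  19. -36.  11. -16.  72.] m 15.5
(3, -0.038, 20, 4) [-10.  19. -29.  -5. -21.  89.] m 21.2
(3, -0.038, 22, 0) [ -8.  18. -40.  17. -10.  66.] m 10.2
(3, -0.038, 22, 4) [-10.  19. -31.  -4. -18.  89.] m 17.9
(3, -0.038, 24, 4) [-10.  18. -33.  -4. -15.  88.] m 14.4
(3, -0.038, 26, 4) [ -9.  18. -35.  -4. -11.  88.] m 10.8
```

```bash
cat >> h.py <<'E'
def tilt(t,sd=0):
    nn=RK@Ro.from_euler('x',sd,degrees=True).as_matrix()@np.array([-np.sin(np.radians(t)),0,np.cos(np.radians(t))])
    y=-ey+nn*(ey@nn);y/=np.linalg.norm(y);return np.stack([np.cross(y,-nn),y,-nn],1)
def go(P,R):
    """print turn first, then shift in axes after the turn"""
    p,r=pose();w=Ro.from_matrix(r.T@R).as_rotvec()/np.radians(90)
    print("turn/90",w.round(4),"then shift m",(R.T@(P-p)).round(4))
E
python3 - <<'E'
from h import *
go(B[0]+.05*n,tilt(20))
R=tilt(20);print("n dir in tool axes",(R.T@n).round(4)," ey",(R.T@ey).round(3))
E
```

```text
turn/90 [ 0.0071 -0.1261 -0.0098] then shift m [-0.0142 -0.0041  0.0416]
n dir in tool axes [-0.1737  0.     -0.9848]  ey [ 0. -1. -0.]
```

>>> {"fn": "apply_moves", "kwargs": {"targets": [[0,-0.003,0,0,0.001,-0.021,-0.0016],[0,-0.003,0,0,0.001,-0.021,-0.0016],[0,-0.003,0,0,0.001,-0.021,-0.0016],[0,-0.003,0,0,0.001,-0.021,-0.0016],[0,-0.002,-0.002,0,0.001,-0.021,-0.0016],[0,0,-0.002,0,0.001,-0.021,-0.0016],[0,0,0,0.02,0,0,0],[0,0,0,0.02,0,0,0],[0,0,0,0,0,0,0],[0,0,0,0,0,0,0]]}}

```text
time_s: 7.03
tcp_pos: [0.6144, -0.052, 0.1375]
eef_rot: [179.7, -22.3, -16.1]
contact_force: [-0.6, -0.1, 0.3]
gripper_width: 0.0008
gripper_force: 0.0
```

Run:
```python
from h import *
go(B[0]+.02*n,tilt(20))
print(get_state()["joints"].round(1),get_state()["contact_force"].round(2))
```

```text
turn/90 [ 0.0035 -0.0256 -0.0007] then shift m [-0.005  -0.0004  0.0318]
[ 17.7   8.2 -45.5  36.1 -21.4  24. ] [-0.59 -0.13  0.28]
```

>>> {"fn": "apply_moves", "kwargs": {"targets": [[0,-0.003,0,0.008,0.0018,-0.013,0],[0,-0.002,0,0.008,0.0018,-0.013,0],[0,0,0,0.008,0,0,0],[0,0,0,0.006,0,0,0],[0,0,0,0,0,0,0],[0,0,0,0,0,0,0]]}}

```text
time_s: 7.53
tcp_pos: [0.6213, -0.0542, 0.1088]
eef_rot: [-180.0, -20.1, -16.0]
contact_force: [-1.0, -0.2, 0.8]
gripper_width: 0.0005
gripper_force: 0.0
```

>>> {"fn": "apply_moves", "kwargs": {"targets": [[0,0.0007,0,0.004,0,0,0],[0,0.0007,0,0.004,0,0,0],[0,0.0007,0,0.004,0,0,0],[0,0.0007,0,0.004,0,0,0],[0,0,0,0,0,0,0],[0,0,0,0,0,0,0]]}}

```text
time_s: 8.03
tcp_pos: [0.6294, -0.0569, 0.0938]
eef_rot: [180.0, -20.1, -16.1]
contact_force: [-0.3, 0.0, 0.0]
gripper_width: 0.0005
gripper_force: 0.0
```

>>> {"fn": "apply_moves", "kwargs": {"targets": [[0,0.0004,0,0.002,0,0,0],[0,0.0004,0,0.002,0,0,0],[0,0,0,0,0,0,0]]}}

```text
time_s: 8.28
tcp_pos: [0.6321, -0.0571, 0.0911]
eef_rot: [-179.9, -20.2, -16.0]
contact_force: [-0.4, -0.9, 3.7]
gripper_width: 0.0004
gripper_force: 1.5
```

>>> {"fn": "apply_moves", "kwargs": {"targets": [[0,0.0004,0,0.002,0,0,0],[0,0,0,0.001,0,0,0],[0,0,0,0,0,0,0]]}}

```text
time_s: 8.53
tcp_pos: [0.6333, -0.0574, 0.0883]
eef_rot: [-179.9, -20.1, -16.0]
contact_force: [-1.2, 0.5, 3.5]
gripper_width: 0.0005
gripper_force: 2.2
```

Run:
```python
from h import *
go(B[0],tilt(20))
s=get_state();print(s["joints"].round(1),s["contact_force"].round(2),"d along n",((s["tcp_pos"]-B[0])@n*1e3).round(1),"f.n",(s["contact_force"]@n).round(2))
```

```text
turn/90 [-0.0004 -0.0017 -0.0004] then shift m [-0.0033 -0.0004 -0.0014]
[ 14.8  14.2 -45.2  38.3 -16.4  23.6] [-1.24  0.53  3.46] d along n -1.9 f.n 3.66
```

>>> {"fn": "apply_moves", "kwargs": {"targets": [[0,0,0,0.0015,0,0,0],[0,0,0,0.0015,0,0,0],[0,0.0003,0,0.0015,0,0,0],[0,0.0003,0,0.0015,0,0,0],[0,0,0,0,0,0,0]]}}

```text
time_s: 8.95
tcp_pos: [0.6363, -0.0582, 0.0834]
eef_rot: [-179.9, -20.2, -16.0]
contact_force: [-1.9, 1.1, 7.2]
gripper_width: 0.0004
gripper_force: 3.5
```

>>> {"fn": "apply_moves", "kwargs": {"targets": [[0,0.0002,0,0.001,0,0,0],[0,0,0,0,0,0,0]]}}

```text
time_s: 9.12
tcp_pos: [0.6373, -0.0583, 0.0834]
eef_rot: [-179.9, -20.3, -16.0]
contact_force: [-3.9, -1.0, 12.4]
gripper_width: 0.0007
gripper_force: 6.3
```

>>> {"fn": "apply_moves", "kwargs": {"targets": [[0,0.0002,0,0.0008,0,0,0],[0,0,0,0,0,0,0]]}}

```text
time_s: 9.28
tcp_pos: [0.6381, -0.0584, 0.0835]
eef_rot: [-179.9, -20.3, -16.1]
contact_force: [-6.2, -1.4, 16.7]
gripper_width: 0.0004
gripper_force: 8.7
```

```bash
cat > st.py <<'E'
from h import *
import sys
i=int(sys.argv[1])-1
s=get_state();print(s["time_s"],"d along n mm",((s["tcp_pos"]-B[i])@n*1e3).round(1),"f.n",(s["contact_force"]@n).round(2),s["contact_force"].round(1))
E
python3 st.py 1
```

```text
9.2833 d along n mm -8.5 f.n 17.23 [-6.2 -1.4 16.7]
```

>>> {"fn": "apply_moves", "kwargs": {"targets": [[0,0,0,0,0,0,0],[0,-0.0005,0,-0.003,0,0,0],[0,-0.0005,0,-0.003,0,0,0],[0,0,0,0,0,0,0],[0,0,0,0,0,0,0]]}}

```text
time_s: 9.7
tcp_pos: [0.6335, -0.0574, 0.0862]
eef_rot: [-180.0, -20.1, -16.0]
contact_force: [0.1, -0.2, -0.1]
gripper_width: 0.0005
gripper_force: 0.0
```

```bash
python3 st.py 1
```

```text
9.7 d along n mm -3.8 f.n -0.1 [ 0.1 -0.2 -0.1]
```

>>> {"fn": "apply_moves", "kwargs": {"targets": [[0,-0.002,0,-0.01,0,0,0],[0,-0.002,0,-0.01,0,0,0],[0,-0.002,0,-0.01,0,0,0],[0,0,0,0,0,0,0]]}}

```text
time_s: 10.03
tcp_pos: [0.6184, -0.0527, 0.1136]
eef_rot: [-179.9, -20.2, -16.0]
contact_force: [-0.3, -0.2, -0.2]
gripper_width: 0.0004
gripper_force: 0.0
```

Run:
```python
from h import *
go(B[1]+.015*n,tilt(20))
```

```text
turn/90 [-0.0009 -0.0021 -0.0003] then shift m [0.0001 0.078  0.013 ]
```

>>> {"fn": "apply_moves", "kwargs": {"targets": [[0,0,0.026,0,0,0,0],[0,0,0.026,0,0,0,0],[0,-0.001,0.026,0,0,0,0],[0,-0.001,0,0.013,0,0,0],[0,0.0004,0,0.004,0,0,0],[0,0.0004,0,0.004,0,0,0],[0,0.0004,0,0.004,0,0,0],[0,0,0,0,0,0,0],[0,0,0,0,0,0,0]]}}

```text
time_s: 10.78
tcp_pos: [0.6046, -0.1301, 0.0887]
eef_rot: [-180.0, -20.1, -16.0]
contact_force: [-1.0, 0.6, 2.2]
gripper_width: 0.0006
gripper_force: 1.6
```

```bash
python3 st.py 2
```

```text
10.7833 d along n mm 2.2 f.n 2.43 [-1.   0.6  2.2]
```

>>> {"fn": "apply_moves", "kwargs": {"targets": [[0,0.0003,0,0.002,0,0,0],[0,0.0003,0,0.002,0,0,0],[0,0.0003,0,0.002,0,0,0],[0,0.0003,0,0.002,0,0,0],[0,0,0,0,0,0,0]]}}

```text
time_s: 11.2
tcp_pos: [0.6083, -0.1314, 0.0816]
eef_rot: [-180.0, -20.1, -16.0]
contact_force: [-1.5, 0.4, 4.6]
gripper_width: 0.0003
gripper_force: 2.7
```

```bash
python3 st.py 2
```

```text
11.2 d along n mm -5.9 f.n 4.75 [-1.5  0.4  4.6]
```

>>> {"fn": "apply_moves", "kwargs": {"targets": [[0,0.0002,0,0.0014,0,0,0],[0,0,0,0,0,0,0]]}}

```text
time_s: 11.37
tcp_pos: [0.6096, -0.1317, 0.0815]
eef_rot: [-179.9, -20.2, -16.0]
contact_force: [-3.0, -0.3, 11.2]
gripper_width: 0.0002
gripper_force: 5.3
```

>>> {"fn": "apply_moves", "kwargs": {"targets": [[0,0.0002,0,0.001,0,0,0],[0,0,0,0,0,0,0]]}}

```text
time_s: 11.53
tcp_pos: [0.6106, -0.132, 0.0816]
eef_rot: [-179.9, -20.3, -16.1]
contact_force: [-5.3, -2.0, 15.3]
gripper_width: 0.0004
gripper_force: 8.2
```

>>> {"fn": "apply_moves", "kwargs": {"targets": [[0,0.0002,0,0.001,0,0,0],[0,0,0,0,0,0,0]]}}

```text
time_s: 11.7
tcp_pos: [0.6113, -0.1324, 0.0816]
eef_rot: [-179.9, -20.4, -16.1]
contact_force: [-9.6, -0.8, 23.3]
gripper_width: 0.0005
gripper_force: 12.3
```

```bash
python3 st.py 2
```

```text
11.7 d along n mm -7.5 f.n 24.7 [-9.6 -0.8 23.3]
```

>>> {"fn": "apply_moves", "kwargs": {"targets": [[0,0,0,0,0,0,0],[0,-0.0006,0,-0.003,0,0,0],[0,-0.0006,0,-0.003,0,0,0],[0,-0.0002,0,-0.001,0,0,0],[0,0,0,0,0,0,0],[0,0,0,0,0,0,0]]}}

```text
time_s: 12.2
tcp_pos: [0.6063, -0.1307, 0.0849]
eef_rot: [-180.0, -20.1, -16.0]
contact_force: [-1.3, -0.3, 4.8]
gripper_width: 0.0002
gripper_force: 2.4
```

```bash
python3 st.py 2
```

```text
12.2 d along n mm -2.1 f.n 4.74 [-1.3 -0.3  4.8]
```

>>> {"fn": "apply_moves", "kwargs": {"targets": [[0,-0.002,0,-0.01,0,0,0],[0,-0.002,0,-0.01,0,0,0],[0,-0.002,0,-0.007,0,0,0],[0,0,0,0,0,0,0]]}}

```text
time_s: 12.53
tcp_pos: [0.5917, -0.1264, 0.1087]
eef_rot: [-179.9, -20.2, -16.0]
contact_force: [0.6, 0.3, 0.6]
gripper_width: 0.0008
gripper_force: 0.0
```

Run:
```python
from h import *
go(B[2]+.015*n,tilt(20))
```

```text
turn/90 [-0.0006 -0.0018 -0.0003] then shift m [0.0068 0.0778 0.0102]
```

>>> {"fn": "apply_moves", "kwargs": {"targets": [[0,0.001,0.026,0,0,0,0],[0,0.001,0.026,0,0,0,0],[0,0.001,0.026,0,0,0,0],[0,0,0,0.01,0,0,0],[0,0.0006,0,0.004,0,0,0],[0,0.0006,0,0.004,0,0,0],[0,0.0006,0,0.004,0,0,0],[0,0,0,0,0,0,0],[0,0,0,0,0,0,0]]}}

```text
time_s: 13.28
tcp_pos: [0.5819, -0.2047, 0.0886]
eef_rot: [-180.0, -20.1, -16.0]
contact_force: [-0.3, 0.1, 0.1]
gripper_width: 0.0002
gripper_force: 0.0
```

```bash
python3 st.py 3
```

```text
13.2833 d along n mm 2.8 f.n 0.23 [-0.3  0.1  0.1]
```

>>> {"fn": "apply_moves", "kwargs": {"targets": [[0,0.0003,0,0.002,0,0,0],[0,0.0003,0,0.002,0,0,0],[0,0.0003,0,0.002,0,0,0],[0,0.0003,0,0.002,0,0,0],[0,0,0,0,0,0,0]]}}

```text
time_s: 13.7
tcp_pos: [0.5859, -0.2061, 0.0819]
eef_rot: [-180.0, -20.1, -16.0]
contact_force: [-0.6, 0.2, 4.0]
gripper_width: 0.0004
gripper_force: 2.2
```

```bash
python3 st.py 3
```

```text
13.7 d along n mm -5.2 f.n 3.79 [-0.6  0.2  4. ]
```

>>> {"fn": "apply_moves", "kwargs": {"targets": [[0,0.0003,0,0.002,0,0,0],[0,0,0,0,0,0,0]]}}

```text
time_s: 13.87
tcp_pos: [0.5881, -0.2064, 0.0816]
eef_rot: [-179.9, -20.3, -16.0]
contact_force: [-3.0, 1.5, 11.1]
gripper_width: 0.0001
gripper_force: 5.9
```

>>> {"fn": "apply_moves", "kwargs": {"targets": [[0,0.0002,0,0.001,0,0,0],[0,0,0,0,0,0,0]]}}

```text
time_s: 14.03
tcp_pos: [0.589, -0.2067, 0.0817]
eef_rot: [-179.9, -20.4, -16.0]
contact_force: [-5.0, -0.3, 18.2]
gripper_width: 0.0004
gripper_force: 9.2
```

>>> {"fn": "apply_moves", "kwargs": {"targets": [[0,0.0001,0,0.001,0,0,0],[0,0,0,0,0,0,0]]}}

```text
time_s: 14.2
tcp_pos: [0.5894, -0.2069, 0.0816]
eef_rot: [-179.9, -20.4, -16.0]
contact_force: [-10.7, 2.9, 25.9]
gripper_width: 0.0008
gripper_force: 14.3
```

```bash
python3 st.py 3
```

```text
14.2 d along n mm -7.2 f.n 27.99 [-10.7   2.9  25.9]
```

>>> {"fn": "apply_moves", "kwargs": {"targets": [[0,0,0,0,0,0,0],[0,-0.0006,0,-0.003,0,0,0],[0,-0.0006,0,-0.003,0,0,0],[0,-0.0002,0,-0.001,0,0,0],[0,0,0,0,0,0,0],[0,0,0,0,0,0,0]]}}

```text
time_s: 14.7
tcp_pos: [0.5836, -0.2056, 0.084]
eef_rot: [-180.0, -20.1, -16.0]
contact_force: [-0.6, 0.6, 0.6]
gripper_width: 0.0005
gripper_force: 0.0
```

```bash
python3 st.py 3
```

```text
14.7 d along n mm -2.2 f.n 0.86 [-0.6  0.6  0.6]
```

>>> {"fn": "apply_moves", "kwargs": {"targets": [[0,-0.002,0,-0.01,0,0,0],[0,-0.002,0,-0.01,0,0,0],[0,-0.002,0,-0.007,0,0,0],[0,0,0,0,0,0,0]]}}

```text
time_s: 15.03
tcp_pos: [0.5696, -0.2014, 0.1087]
eef_rot: [-179.9, -20.2, -16.0]
contact_force: [0.2, 0.6, -0.4]
gripper_width: 0.0006
gripper_force: 0.0
```

Run:
```python
from h import *
go(B[3]+.015*n,tilt(20))
```

```text
turn/90 [-0.0005 -0.0021 -0.0004] then shift m [0.0074 0.0777 0.0103]
```

Brush 3 gave no return force, so it is likely faulty. Now brush 4.

>>> {"fn": "apply_moves", "kwargs": {"targets": [[0,0.0015,0.026,0,0,0,0],[0,0.0015,0.026,0,0,0,0],[0,0.001,0.026,0,0,0,0],[0,0,0,0.01,0,0,0],[0,0.0006,0,0.004,0,0,0],[0,0.0006,0,0.004,0,0,0],[0,0.0006,0,0.004,0,0,0],[0,0,0,0,0,0,0],[0,0,0,0,0,0,0]]}}

```text
time_s: 15.78
tcp_pos: [0.5607, -0.2796, 0.0889]
eef_rot: [-180.0, -20.1, -16.0]
contact_force: [-1.9, -1.4, 4.4]
gripper_width: 0.0003
gripper_force: 1.6
```

>>> {"fn": "apply_moves", "kwargs": {"targets": [[0,0.0003,0,0.002,0,0,0],[0,0.0003,0,0.002,0,0,0],[0,0.0003,0,0.002,0,0,0],[0,0.0003,0,0.002,0,0,0],[0,0,0,0,0,0,0]]}}

```text
time_s: 16.2
tcp_pos: [0.5646, -0.2812, 0.0819]
eef_rot: [-180.0, -20.1, -16.0]
contact_force: [-2.5, 0.1, 6.2]
gripper_width: 0.0006
gripper_force: 2.7
```

```bash
python3 st.py 4
```

```text
16.2 d along n mm -5.3 f.n 6.57 [-2.5  0.1  6.2]
```

>>> {"fn": "apply_moves", "kwargs": {"targets": [[0,0.0003,0,0.002,0,0,0],[0,0,0,0,0,0,0]]}}

```text
time_s: 16.37
tcp_pos: [0.567, -0.2819, 0.0821]
eef_rot: [-180.0, -20.4, -16.0]
contact_force: [-4.5, -0.3, 13.4]
gripper_width: 0.0001
gripper_force: 6.9
```

>>> {"fn": "apply_moves", "kwargs": {"targets": [[0,0.0002,0,0.001,0,0,0],[0,0,0,0,0,0,0]]}}

```text
time_s: 16.53
tcp_pos: [0.5673, -0.2821, 0.082]
eef_rot: [-180.0, -20.4, -16.0]
contact_force: [-8.6, 1.5, 20.2]
gripper_width: 0.0006
gripper_force: 11.4
```

```bash
python3 st.py 4
```

```text
16.5333 d along n mm -6.6 f.n 21.83 [-8.6  1.5 20.2]
```

>>> {"fn": "apply_moves", "kwargs": {"targets": [[0,0.0001,0,0.0005,0,0,0],[0,0,0,0,0,0,0],[0,-0.0006,0,-0.003,0,0,0],[0,-0.0006,0,-0.003,0,0,0],[0,-0.0002,0,-0.001,0,0,0],[0,0,0,0,0,0,0],[0,0,0,0,0,0,0]]}}

```text
time_s: 17.12
tcp_pos: [0.5625, -0.2806, 0.085]
eef_rot: [-180.0, -20.1, -16.0]
contact_force: [-1.9, 0.5, 4.3]
gripper_width: 0.0003
gripper_force: 2.4
```

```bash
python3 st.py 4
```

```text
17.1167 d along n mm -1.5 f.n 4.68 [-1.9  0.5  4.3]
```

>>> {"fn": "apply_moves", "kwargs": {"targets": [[0.57,-0.005,0,-0.03,0,0,0],[0.57,-0.005,0,-0.03,0,0,0],[0.57,-0.005,0,-0.03,0,0,0],[0.57,0,0,-0.03,0,0,0],[0.57,0,0,0,0,0,0]]}}

```text
time_s: 17.53
tcp_pos: [0.51, -0.2655, 0.1977]
eef_rot: [-179.9, -20.5, -16.0]
contact_force: [1.3, 0.7, 0.2]
gripper_width: 0.0286
gripper_force: 0.0
```

Run:
```python
from h import *
from plant import capture
c=capture("top");d=capture("side");np.savez("pics/top1.npz",**c);np.savez("pics/side1.npz",**d)
a=cv2.resize(c["frame"][140:200,300:420],(600,300),interpolation=cv2.INTER_CUBIC)
b=cv2.resize(d["frame"][205:315,340:410],(191,300),interpolation=cv2.INTER_CUBIC)
cv2.imwrite("pics/p2.png",np.hstack([a,b])[:,:,::-1])
print(get_state()["gripper_width"])
```

```text
0.03614639140578768
```

View pics/p2.png

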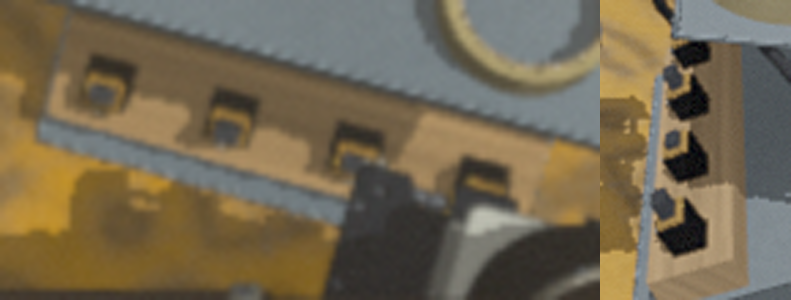

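Side crop: brushes 2 (675,78) and 4 (665,207) stand out, 3 (672,138) is short (in); top crop shows brush 1 (105,90) in. That matches the forces: holders 1 and 3 go to the tray.

```bash
cat > plan.py <<'E'
from kin import *; from h import *
TC=np.array([.4634,.1583,0]);TY=-16.3
tx=np.array([np.cos(np.radians(TY)),np.sin(np.radians(TY)),0])
Rg=tilt(20)
Q=Ro.from_rotvec(np.radians(30)*ey).as_matrix()   # takes n to vertical
def place(k,yaw=0): # k: shift along tray x ; TCP when 30 mm above holder bottom
    return TC+k*tx, Ro.from_euler('z',yaw,degrees=True).as_matrix()@Q@Rg
E
python3 - <<'E'
from plan import *
print("check",(Q@n).round(3))
for i,k in((2,.045),(0,-.045)):
  G=B[i]-.030*n-.003*RK[:,0]; q0,e=ik(G,Rg,[0,17,-45,40,-12,40]);print("grasp",i+1,q0.round(0),e.round(4))
  q2,e=ik(G+.09*n,Rg,q0);print("lifted",q2.round(0),e.round(4))
  for yaw in(-40,-20,0,20,40):
    P,R=place(k,yaw)
    for z in(.035,.12):
      q,e=ik(P+[0,0,z],R,q2);print("  place yaw",yaw,z,q.round(0),"e",e.round(4))
go(B[2]+.04*n-.003*RK[:,0],Rg);print(get_state()["gripper_width"])
E
```

```text
check [-0.  0.  1.]
grasp 3 [ -0.  16. -44.  27. -12.  49.] 0.0
lifted [  3.   6. -40.  15. -25.  58.] 0.0
  place yaw -40 0.035 [ 29.  21. -23. -14. -48.  14.] e 0.0
  place yaw -40 0.12 [ 30.  15. -19. -12. -58.  11.] e 0.0
  place yaw -20 0.035 [ 30.  22. -21. -12. -51.  32.] e 0.0
  place yaw -20 0.12 [ 30.  16. -17. -10. -61.  29.] e 0.0
  place yaw 0 0.035 [ 32.  23. -21.  -9. -53.  48.] e 0.0
  place yaw 0 0.12 [ 32.  18. -16.  -8. -63.  47.] e 0.0
  place yaw 20 0.035 [ 34.  24. -21.  -6. -54.  64.] e 0.0
  place yaw 20 0.12 [ 34.  18. -16.  -5. -64.  63.] e 0.0
  place yaw 40 0.035 [ 36.  24. -22.  -3. -54.  80.] e 0.0
  place yaw 40 0.12 [ 36.  18. -18.  -2. -64.  79.] e 0.0
grasp 1 [ 10.  17. -49.  54. -11.  12.] 0.0
lifted [ 20.   7. -43.  27. -26.  31.] 0.0
  place yaw -40 0.035 [ 38.  15. -32. -15. -43.   7.] e 0.0
  place yaw -40 0.12 [ 38.   8. -28. -12. -54.   3.] e 0.0
  place yaw -20 0.035 [ 38.  16. -31. -13. -47.  25.] e 0.0
  place yaw -20 0.12 [ 38.   9. -26. -11. -58.  22.] e 0.0
  place yaw 0 0.035 [ 39.  18. -30. -11. -49.  42.] e 0.0
  place yaw 0 0.12 [ 40.  11. -25.  -9. -60.  40.] e 0.0
  place yaw 20 0.035 [ 41.  18. -30.  -8. -50.  58.] e 0.0
  place yaw 20 0.12 [ 42.  12. -25.  -7. -61.  56.] e 0.0
  place yaw 40 0.035 [ 44.  19. -31.  -4. -50.  73.] e 0.0
  place yaw 40 0.12 [ 44.  12. -26.  -4. -62.  72.] e 0.0
turn/90 [-0.0007 -0.0027 -0.0005] then shift m [ 0.0092 -0.0783  0.0781]
0.03614639140578768
```

>>> {"fn": "apply_moves", "kwargs": {"targets": [[0.57,0,-0.026,0,0,0,0],[0.57,0,-0.026,0,0,0,0],[0.57,0,-0.026,0,0,0,0],[0.57,0.003,0,0.026,0,-0.0013,0],[0.57,0.003,0,0.026,0,-0.0013,0],[0.57,0.003,0,0.026,0,0,0],[0.57,0,0,0,0,0,0],[0.57,0,0,0,0,0,0]], "newtons": 25}}

```text
time_s: 18.3
tcp_pos: [0.5628, -0.2003, 0.1188]
eef_rot: [179.9, -19.5, -16.0]
contact_force: [0.3, -0.2, 0.2]
gripper_width: 0.05
gripper_force: 0.0
```

Run:
```python
from plan import *
from plant import capture
go(B[2]-.03*n-.003*RK[:,0],Rg);print(get_state()["gripper_width"])
d=capture("side");c=capture("top")
a=cv2.resize(c["frame"][100:200,300:420],(480,400),interpolation=cv2.INTER_CUBIC)
b=cv2.resize(d["frame"][180:320,320:420],(286,400),interpolation=cv2.INTER_CUBIC)
cv2.imwrite("pics/p3.png",np.hstack([a,b])[:,:,::-1])
```

```text
turn/90 [ 0.001   0.0054 -0.0002] then shift m [ 0.0154 -0.0011  0.0655]
0.049984222724844735
```

View pics/p3.png

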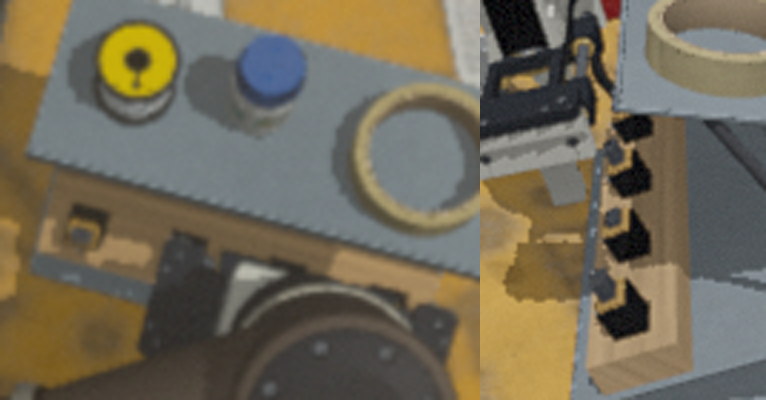

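The gripper stands ahead of the rack with fingers above holder 3; the shelf is clear. Descending along −n.

>>> {"fn": "apply_moves", "kwargs": {"targets": [[0.57,0.003,-0.001,0.013,0,0.005,0],[0.57,0.003,0,0.013,0,0,0],[0.57,0.003,0,0.013,0,0,0],[0.57,0.003,0,0.013,0,0,0],[0.57,0,0,0,0,0,0]]}}

```text
time_s: 18.82
tcp_pos: [0.593, -0.2074, 0.077]
eef_rot: [-180.0, -20.3, -16.0]
contact_force: [0.0, -1.4, 0.7]
gripper_width: 0.0498
gripper_force: 0.0
```

>>> {"fn": "apply_moves", "kwargs": {"targets": [[0.57,0.002,0,0.007,0,0,0],[0.57,0.0015,0,0.0065,0,0,0],[0.57,0,0,0,0,0,0]]}}

```text
time_s: 19.07
tcp_pos: [0.6008, -0.2095, 0.0666]
eef_rot: [-180.0, -20.4, -16.0]
contact_force: [-0.0, 0.5, 0.3]
gripper_width: 0.0496
gripper_force: 0.0
```

Run:
```python
from plan import *
go(B[2]-.03*n-.003*RK[:,0],Rg);print(get_state()["contact_force"],get_state()["joints"].round(1))
```

```text
turn/90 [-0.0003 -0.0042 -0.0004] then shift m [-0.0035  0.0005  0.003 ]
[-0.0393134   0.48956041  0.27472452] [ -0.3  16.  -43.7  27.  -11.9  48.7]
```

>>> {"fn": "apply_moves", "kwargs": {"targets": [[0.57,-0.002,0,0.0015,0,-0.002,0],[0.57,-0.0015,0,0.0015,0,-0.002,0],[0,0,0,0,0,0,0],[0,0,0,0,0,0,0],[0,0,0,0,0,0,0],[0,0,0,0,0,0,0],[0,0,0,0,0,0,0],[0,0,0,0,0,0,0]], "newtons": 25}}

```text
time_s: 19.73
tcp_pos: [0.5985, -0.2087, 0.0624]
eef_rot: [-180.0, -20.0, -16.0]
contact_force: [-0.2, 1.3, 2.3]
gripper_width: 0.0279
gripper_force: 25.0
```

>>> {"fn": "apply_moves", "kwargs": {"targets": [[0,-0.0007,0,-0.004,0,0,0],[0,-0.0007,0,-0.004,0,0,0],[0,0,0,0,0,0,0]]}}

```text
time_s: 19.98
tcp_pos: [0.5942, -0.2076, 0.0698]
eef_rot: [-180.0, -20.0, -16.1]
contact_force: [0.3, 0.4, -1.4]
gripper_width: 0.0276
gripper_force: 25.0
```

>>> {"fn": "apply_moves", "kwargs": {"targets": [[0,-0.0014,0,-0.008,0,0,0],[0,-0.0026,0,-0.015,0,0,0],[0,-0.0035,0,-0.02,0,0,0],[0,-0.0035,0,-0.02,0,0,0],[0,-0.0035,0,-0.02,0,0,0],[0,-0.0026,0,-0.015,0,0,0],[0,0,0,0,0,0,0]]}}

```text
time_s: 20.57
tcp_pos: [0.5468, -0.1937, 0.1585]
eef_rot: [-179.9, -20.2, -16.1]
contact_force: [1.0, 0.4, -0.9]
gripper_width: 0.0277
gripper_force: 25.0
```

Run:
```python
from plan import *
p,r=pose();P,R=place(.045,0)
go(P+[0,0,.10],R)
print("shift in present axes",(r.T@(P+[0,0,.10]-p)).round(4))
print("tcp height above pocket face at grasp: ", (np.array([.5985,-.2087,.0624])-B[2])@n+.040)
```

```text
turn/90 [-1.300e-03 -3.355e-01 -2.000e-04] then shift m [-0.12   -0.3151  0.0806]
shift in present axes [-0.1445 -0.315   0.0098]
tcp height above pocket face at grasp:  0.01150614146219146
```

>>> {"fn": "apply_moves", "kwargs": {"targets": [[0,-0.0073,-0.0158,0.0005,0,0,0],[0,-0.0145,-0.0315,0.001,0,0,0],[0,-0.0145,-0.0315,0.001,0,0,0],[0,-0.0145,-0.0315,0.001,0,0,0],[0,-0.0145,-0.0315,0.001,0,0,0],[0,-0.0145,-0.0315,0.001,0,0,0],[0,-0.0145,-0.0315,0.001,0,0,0],[0,-0.0145,-0.0315,0.001,0,0,0],[0,-0.0145,-0.0315,0.001,0,0,0],[0,-0.0145,-0.0315,0.001,0,0,0],[0,-0.0073,-0.0157,0.0005,0,0,0],[0,0,0,0,0,-0.056,0],[0,0,0,0,0,-0.056,0],[0,0,0,0,0,-0.056,0],[0,0,0,0,0,-0.056,0],[0,0,0,0,0,-0.056,0],[0,0,0,0,0,-0.056,0],[0,0,0,0,0,0,0]]}}

```text
time_s: 22.07
tcp_pos: [0.516, 0.1386, 0.0991]
eef_rot: [179.5, 5.3, -16.7]
contact_force: [2.1, 0.3, -0.1]
gripper_width: 0.0279
gripper_force: 25.0
```

Run:
```python
from plan import *
P,R=place(.045,0)
go(P+[0,0,.045],R); go(P+[0,0,.0345],R)
print("down in tool axes",(R.T@[0,0,-1]).round(4))
```

```text
turn/90 [ 0.0044 -0.0526 -0.0079] then shift m [-0.0014 -0.0042  0.0551]
turn/90 [ 0.0044 -0.0526 -0.0079] then shift m [ 0.0004 -0.0042  0.0655]
down in tool axes [0.1736 0.     0.9848]
```

>>> {"fn": "apply_moves", "kwargs": {"targets": [[0,0,-0.002,0,0.002,-0.026,-0.004],[0,0,-0.002,0,0.002,-0.026,-0.004],[0,0,0,0,0,0,0],[0,0,0,0.018,0,0,0],[0,0,0,0.018,0,0,0],[0,0,0,0.015,0,0,0],[0,0,0,0,0,0,0],[0,0,0,0,0,0,0]]}}

```text
time_s: 22.73
tcp_pos: [0.5052, 0.1436, 0.0489]
eef_rot: [179.8, 9.7, -15.9]
contact_force: [1.1, 0.3, -0.8]
gripper_width: 0.0271
gripper_force: 25.0
```

Run:
```python
from plan import *
P,R=place(.045,0)
go(P+[0,0,.0345],R)
```

```text
turn/90 [ 0.0027 -0.0031  0.0009] then shift m [ 0.0032 -0.0024  0.014 ]
```

>>> {"fn": "apply_moves", "kwargs": {"targets": [[0,0.0009,-0.001,0.005,0.0013,-0.0015,0],[0,0.0009,-0.001,0.005,0.0013,-0.0015,0],[0,0,0,0,0,0,0],[0,0,0,0,0,0,0]]}}

```text
time_s: 23.07
tcp_pos: [0.5069, 0.146, 0.0395]
eef_rot: [-179.9, 9.9, -15.9]
contact_force: [0.9, 0.4, -0.2]
gripper_width: 0.0276
gripper_force: 25.0
```

>>> {"fn": "apply_moves", "kwargs": {"targets": [[0,0.0003,0,0.0017,0,0,0],[0,0,0,0,0,0,0]]}}

```text
time_s: 23.23
tcp_pos: [0.5068, 0.1459, 0.0377]
eef_rot: [-179.9, 9.9, -15.9]
contact_force: [-0.0, 0.1, -1.6]
gripper_width: 0.0276
gripper_force: 25.0
```

>>> {"fn": "apply_moves", "kwargs": {"targets": [[0,0.0003,0,0.0017,0,0,0],[0,0,0,0,0,0,0]]}}

```text
time_s: 23.4
tcp_pos: [0.5066, 0.1459, 0.0358]
eef_rot: [-179.9, 10.0, -15.9]
contact_force: [-0.4, 0.1, -1.4]
gripper_width: 0.0274
gripper_force: 25.0
```

>>> {"fn": "apply_moves", "kwargs": {"targets": [[0,0.0002,0,0.0015,0,0,0],[0,0,0,0,0,0,0]]}}

```text
time_s: 23.57
tcp_pos: [0.5068, 0.146, 0.0344]
eef_rot: [-179.9, 9.9, -15.9]
contact_force: [-0.0, -0.0, -1.6]
gripper_width: 0.0279
gripper_force: 25.0
```

>>> {"fn": "apply_moves", "kwargs": {"targets": [[0,0.0002,0,0.001,0,0,0],[0,0,0,0,0,0,0]]}}

```text
time_s: 23.73
tcp_pos: [0.507, 0.146, 0.0341]
eef_rot: [-179.9, 9.9, -15.9]
contact_force: [-0.9, -0.3, 4.5]
gripper_width: 0.0278
gripper_force: 25.0
```

>>> {"fn": "apply_moves", "kwargs": {"targets": [[0,0.0002,0,0.001,0,0,0],[0,0,0,0,0,0,0]]}}

```text
time_s: 23.9
tcp_pos: [0.5074, 0.1461, 0.0338]
eef_rot: [-179.8, 9.9, -15.8]
contact_force: [-1.1, -0.3, 11.9]
gripper_width: 0.0277
gripper_force: 25.0
```

>>> {"fn": "apply_moves", "kwargs": {"targets": [[0.57,0,0,-0.0005,0,0,0],[0.57,0,0,0,0,0,0],[0.57,0,0,0,0,0,0],[0.57,0,0,0,0,0,0],[0.57,0,0,0,0,0,0],[0.57,-0.001,0,-0.008,0,0,0],[0.57,-0.003,0,-0.018,0,0,0],[0.57,-0.005,0,-0.03,0,0,0],[0.57,-0.005,0,-0.03,0,0,0],[0.57,-0.005,0,-0.025,0,0,0],[0.57,0,0,0,0,0,0]]}}

```text
time_s: 24.82
tcp_pos: [0.5101, 0.1465, 0.1515]
eef_rot: [-179.6, 9.5, -15.8]
contact_force: [0.6, 0.4, 0.3]
gripper_width: 0.05
gripper_force: 0.0
```

Run:
```python
from plan import *
from plant import capture
d=capture("side");c=capture("top");np.savez("pics/s2.npz",**d)
cv2.imwrite("pics/p4.png",cv2.resize(d["frame"][140:310,200:400],(706,600),interpolation=cv2.INTER_CUBIC)[:,:,::-1])
go(B[0]+.09*n-.003*RK[:,0],Rg)
p,r=pose();print("shift present axes",(r.T@(B[0]+.09*n-.003*RK[:,0]-p)).round(4),p.round(3))
```

```text
turn/90 [-0.003   0.3315  0.0005] then shift m [0.1242 0.1605 0.0247]
shift present axes [ 0.1197  0.1605 -0.0411] [0.508 0.146 0.147]
```

View pics/p4.png

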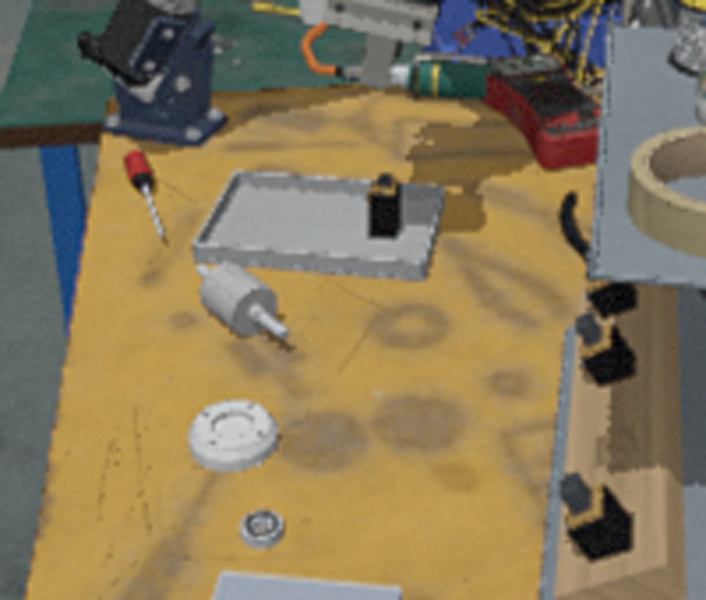

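Holder 3 stands upright in the tray at (384,210), brush in; bystanders are untouched. Back to holder 1.

>>> {"fn": "apply_moves", "kwargs": {"targets": [[0.57,0,0,0,0,0.055,0],[0.57,0,0,0,0,0.055,0],[0.57,0,0,0,0,0.055,0],[0.57,0,0,0,0,0.055,0],[0.57,0,0,0,0,0.055,0],[0.57,0,0,0,0,0.055,0],[0.57,0.01,0.02,0,0,0,0],[0.57,0.02,0.028,0.004,0,0,0],[0.57,0.02,0.028,0.004,0,0,0],[0.57,0.02,0.028,0.004,0,0,0],[0.57,0.02,0.028,0.004,0,0,0],[0.57,0.02,0.028,0.004,0,0,0],[0.57,0.014,0,0.004,0,0,0],[0.57,0,0,0,0,0,0],[0.57,0,0,0,0,0,0]]}}

```text
time_s: 26.17
tcp_pos: [0.5837, -0.0447, 0.1625]
eef_rot: [180.0, -19.0, -16.1]
contact_force: [-0.6, -0.2, 0.3]
gripper_width: 0.0498
gripper_force: 0.0
```

Run:
```python
from plan import *
go(B[0]+.015*n-.003*RK[:,0],Rg);go(B[0]-.03*n-.003*RK[:,0],Rg)
```

```text
turn/90 [ 0.0007  0.0108 -0.0013] then shift m [ 0.014  -0.0018  0.0701]
turn/90 [ 0.0007  0.0108 -0.0013] then shift m [ 0.0218 -0.0018  0.1144]
```

>>> {"fn": "apply_moves", "kwargs": {"targets": [[0.57,0,-0.001,0.01,0,0.006,-0.001],[0.57,0.003,-0.001,0.02,0,0.005,0],[0.57,0.003,0,0.015,0,0,0],[0.57,0.003,0,0.015,0,0,0],[0.57,0.003,0,0.01,0,0,0],[0.57,0.002,0,0.01,0,0,0],[0.57,0.002,0,0.01,0,0,0],[0.57,0,0,0,0,0,0],[0.57,0,0,0,0,0,0]]}}

```text
time_s: 26.92
tcp_pos: [0.6272, -0.0543, 0.0835]
eef_rot: [179.9, -20.0, -15.9]
contact_force: [-0.0, -0.7, 1.2]
gripper_width: 0.0503
gripper_force: 0.0
```

Run:
```python
from plan import *
go(B[0]-.03*n-.003*RK[:,0],Rg);print(get_state()["contact_force"].round(1),get_state()["joints"].round(1))
```

```text
turn/90 [0.0004 0.0001 0.0012] then shift m [0.0071 0.0009 0.0249]
[-0.  -0.7  1.2] [ 14.6  14.1 -46.7  40.9 -15.5  21.1]
```

>>> {"fn": "apply_moves", "kwargs": {"targets": [[0.57,0.0018,0.0005,0.006,0,0,0.001],[0.57,0.0018,0.0005,0.006,0,0,0],[0.57,0.0018,0,0.006,0,0,0],[0.57,0.0015,0,0.006,0,0,0],[0.57,0,0,0,0,0,0],[0.57,0,0,0,0,0,0]]}}

```text
time_s: 27.42
tcp_pos: [0.6419, -0.0596, 0.0648]
eef_rot: [-180.0, -20.1, -16.0]
contact_force: [0.2, -0.8, 0.0]
gripper_width: 0.05
gripper_force: 0.0
```

Run:
```python
from plan import *
go(B[0]-.03*n-.003*RK[:,0],Rg);print(get_state()["contact_force"].round(1))
```

```text
turn/90 [-0.0001 -0.0013 -0.0003] then shift m [-0.0012 -0.0001  0.002 ]
[ 0.2 -0.8  0. ]
```

>>> {"fn": "apply_moves", "kwargs": {"targets": [[0.57,-0.001,0,0.002,0,0,0],[0,0,0,0,0,0,0],[0,0,0,0,0,0,0],[0,0,0,0,0,0,0],[0,0,0,0,0,0,0],[0,0,0,0,0,0,0],[0,0,0,0,0,0,0]], "newtons": 25}}

```text
time_s: 28.0
tcp_pos: [0.6424, -0.059, 0.0626]
eef_rot: [-179.9, -20.2, -16.0]
contact_force: [-1.0, 1.4, 3.0]
gripper_width: 0.0276
gripper_force: 25.0
```

Run:
```python
from plan import *
print("tcp above face",((get_state()["tcp_pos"]-B[0])@n+.040).round(4))
```

```text
tcp above face 0.0112
```

>>> {"fn": "apply_moves", "kwargs": {"targets": [[0,-0.0007,0,-0.004,0,0,0],[0,-0.0007,0,-0.004,0,0,0],[0,0,0,0,0,0,0]]}}

```text
time_s: 28.25
tcp_pos: [0.6383, -0.058, 0.0696]
eef_rot: [-179.9, -20.1, -16.0]
contact_force: [1.2, 0.7, -2.5]
gripper_width: 0.0277
gripper_force: 25.0
```

>>> {"fn": "apply_moves", "kwargs": {"targets": [[0,-0.0014,0,-0.008,0,0,0],[0,-0.0026,0,-0.015,0,0,0],[0,-0.0035,0,-0.02,0,0,0],[0,-0.0035,0,-0.02,0,0,0],[0,-0.0035,0,-0.02,0,0,0],[0,-0.0026,0,-0.015,0,0,0],[0,0,0,0,0,0,0],[0,0,0,0,0,0,0]]}}

```text
time_s: 28.92
tcp_pos: [0.5907, -0.0443, 0.156]
eef_rot: [-179.9, -20.2, -16.0]
contact_force: [-0.3, -0.0, -0.9]
gripper_width: 0.0276
gripper_force: 25.0
```

Run:
```python
from plan import *
P,R=place(-.045,0)
p,r=pose()
go(P+[0,0,.11],R);print("present axes",(r.T@(P+[0,0,.11]-p)).round(4))
```

```text
turn/90 [-1.000e-03 -3.356e-01 -1.000e-04] then shift m [-0.2118 -0.1599  0.0841]
present axes [-0.2254 -0.1598 -0.0336]
```

>>> {"fn": "apply_moves", "kwargs": {"targets": [[0,-0.014,-0.01,-0.005,0,0,0],[0,-0.028,-0.02,-0.005,0,0,0],[0,-0.028,-0.02,-0.005,0,0,0],[0,-0.02,-0.02,0,0,-0.056,0],[0,0,-0.02,0,0,-0.056,0],[0,0,-0.02,0,0,-0.056,0],[0,0,-0.01,0,0,-0.056,0],[0,0,0,0,0,-0.056,0],[0,0,0,0,0,-0.055,0],[0,0,0,0,0,0,0],[0,0,0,0,0,0,0]]}}

```text
time_s: 29.83
tcp_pos: [0.5401, 0.091, 0.1367]
eef_rot: [179.8, 9.6, -16.3]
contact_force: [-0.3, 0.7, -1.3]
gripper_width: 0.0278
gripper_force: 25.0
```

Run:
```python
from plan import *
P,R=place(-.045,0)
go(P+[0,0,.09],R);print(get_state()["joints"].round(0))
```

```text
turn/90 [ 0.0016 -0.0046 -0.0033] then shift m [-0.1271 -0.0438  0.0699]
[ 25.  18. -13.  -7. -66.  51.]
```

>>> {"fn": "apply_moves", "kwargs": {"targets": [[0,-0.016,-0.006,0,0.0016,-0.0046,-0.003],[0,-0.028,-0.01,0,0,0,0],[0,-0.028,-0.01,0,0,0,0],[0,-0.028,-0.01,0,0,0,0],[0,-0.027,-0.008,0,0,0,0],[0,0,0,0.025,0,0,0],[0,0,0,0.025,0,0,0],[0,0,0,0.02,0,0,0],[0,0,0,0,0,0,0],[0,0,0,0,0,0,0]]}}

```text
time_s: 30.67
tcp_pos: [0.4182, 0.1717, 0.0921]
eef_rot: [-179.9, 9.9, -15.8]
contact_force: [0.1, -0.1, -0.8]
gripper_width: 0.0278
gripper_force: 25.0
```

Run:
```python
from plan import *
P,R=place(-.045,0)
go(P+[0,0,.037],R);print(P)
```

```text
turn/90 [-0.0003 -0.001   0.0026] then shift m [0.0117 0.0001 0.0539]
[0.42020876 0.17093    0.        ]
```

>>> {"fn": "apply_moves", "kwargs": {"targets": [[0,0.004,0,0.018,0,0,0],[0,0.004,0,0.018,0,0,0],[0,0.003,0,0.014,0,0,0],[0,0,0,0.002,0,0,0],[0,0,0,0,0,0,0],[0,0,0,0,0,0,0]]}}

```text
time_s: 31.17
tcp_pos: [0.422, 0.1724, 0.0405]
eef_rot: [-179.8, 9.8, -15.8]
contact_force: [-0.4, 0.6, -0.9]
gripper_width: 0.0275
gripper_force: 25.0
```

>>> {"fn": "apply_moves", "kwargs": {"targets": [[0,0.0002,0,0.0015,0,0,0],[0,0,0,0,0,0,0]]}}

```text
time_s: 31.33
tcp_pos: [0.4217, 0.1725, 0.0386]
eef_rot: [-179.7, 9.8, -15.8]
contact_force: [-0.6, -0.1, -1.5]
gripper_width: 0.0277
gripper_force: 25.0
```

>>> {"fn": "apply_moves", "kwargs": {"targets": [[0,0.0002,0,0.001,0,0,0],[0,0,0,0,0,0,0]]}}

```text
time_s: 31.5
tcp_pos: [0.4213, 0.1722, 0.037]
eef_rot: [-179.8, 9.9, -15.8]
contact_force: [0.4, 0.3, -1.8]
gripper_width: 0.0276
gripper_force: 25.0
```

>>> {"fn": "apply_moves", "kwargs": {"targets": [[0,0.0002,0,0.001,0,0,0],[0,0,0,0,0,0,0]]}}

```text
time_s: 31.67
tcp_pos: [0.4211, 0.1721, 0.0356]
eef_rot: [-179.8, 9.9, -15.8]
contact_force: [-1.4, -0.0, -1.9]
gripper_width: 0.0276
gripper_force: 25.0
```

>>> {"fn": "apply_moves", "kwargs": {"targets": [[0,0.0002,0,0.001,0,0,0],[0,0,0,0,0,0,0]]}}

```text
time_s: 31.83
tcp_pos: [0.4214, 0.1721, 0.0348]
eef_rot: [-179.8, 9.9, -15.8]
contact_force: [-0.8, -0.2, 2.4]
gripper_width: 0.0277
gripper_force: 25.0
```

>>> {"fn": "apply_moves", "kwargs": {"targets": [[0,0.0002,0,0.001,0,0,0],[0,0,0,0,0,0,0]]}}

```text
time_s: 32.0
tcp_pos: [0.4217, 0.1723, 0.0345]
eef_rot: [-179.8, 9.9, -15.8]
contact_force: [-1.1, -0.9, 10.7]
gripper_width: 0.0277
gripper_force: 25.0
```

>>> {"fn": "apply_moves", "kwargs": {"targets": [[0.57,0,0,-0.0005,0,0,0],[0.57,0,0,0,0,0,0],[0.57,0,0,0,0,0,0],[0.57,0,0,0,0,0,0],[0.57,0,0,0,0,0,0],[0.57,-0.001,0,-0.008,0,0,0],[0.57,-0.003,0,-0.018,0,0,0],[0.57,-0.005,0,-0.03,0,0,0],[0.57,-0.005,0,-0.03,0,0,0],[0.57,-0.005,0,-0.025,0,0,0],[0.57,0,0,0,0,0,0],[0.57,0,0,0,0,0,0]]}}

```text
time_s: 33.0
tcp_pos: [0.4224, 0.1722, 0.1487]
eef_rot: [-179.6, 9.8, -15.8]
contact_force: [-0.4, -0.1, -0.2]
gripper_width: 0.0499
gripper_force: 0.0
```

Run:
```python
from plan import *
from plant import capture
d=capture("side")
cv2.imwrite("pics/p5.png",cv2.resize(d["frame"][150:310,230:400],(638,600),interpolation=cv2.INTER_CUBIC)[:,:,::-1])
print(get_state()["tcp_pos"],get_state()["contact_force"])
```

```text
[0.42155685 0.17169549 0.14738218] [ 0.74413753 -0.02071856 -1.83401864]
```

View pics/p5.png

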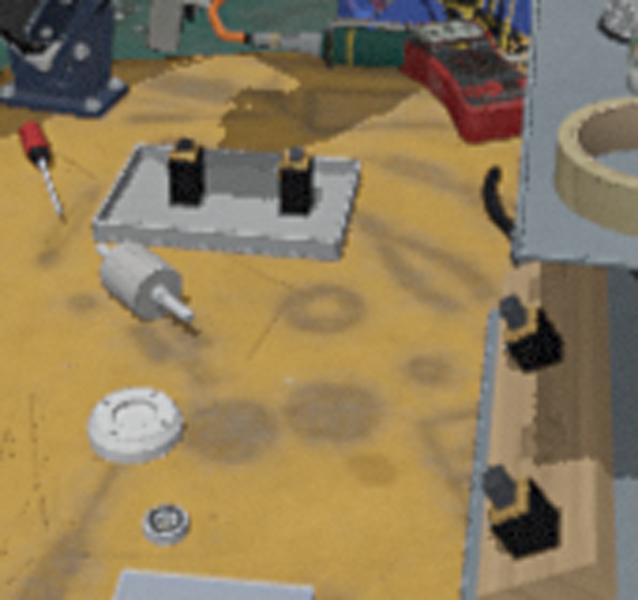

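The two faulty holders stand upright in the tray at (186,175) and (296,182). Holders 2 and 4 sit in their pockets with their brushes out, at (515,315) and (500,487). The gripper is clear, so I'm handing in.

```bash
python3 -c "
from plant import close_job;print(close_job())"
```

```text
the job is handed in; nothing more can be done
None
```

All four brushes were pushed in to the stop, left to right: the far left and third ones stayed in, so those two holders now stand upright in the tray, while the second and far right sprang back and stay in their pockets; the job is handed in, with no verdict reported.

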